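# Oil the key gauge, test-seat the keyed hubs and sort them by key position

### The arm

A 7-joint arm with a two-finger parallel gripper is mounted at the origin on a cart in front of the work surface, level with it; the furniture and walls round the work are solid. World frame = base frame: x ahead of the robot, y to its left, z up, the work surface at z = 0. Lengths are in m, angles in rad, forces in N, time in s.
With the tool pointing down it reaches from about 0.4 to 0.875 m from the base axis. Payload 19.3 kg.
Tool frame: the origin (TCP) lies at the very end of the fingers, on their centre line; the grasp point (between the pads) lies bot.grasp_offset behind it (bot.grasp_offset is the distance from the TCP to the grasp point, in m); z points along the fingers, y is the direction in which the jaws open and shut (so a half turn about z gives the same grasp; the last joint's range is limited). The gripper opens to 85 mm and grips with 20 to 120 N. Pads are 22 mm wide; open, the fingers measure 114 mm over their backs; the gripper's body (76 mm by 85 mm) begins 54 mm behind the grasp point. The pads swing forward as they close: fully open they stand 13 mm farther back than shut.
Start: joints at [-1.412, 0.521, -0.036, 1.599, 0.021, 1.021, -0.113], TCP at [0.142, 0.609, 0.231] pointing down, gripper open.
Joint ranges: [-2.91, 2.91], [-0.3, 2.13], [-1.5, 1.42], [0.17, 2.43], [-1.26, 4.41], [0.16, 1.93], [-2.52, 2.52]. Speed limits (rad/s): [1.89, 1.89, 2.39, 2.39, 3.01, 3.01, 3.01].

### API

Orientations are given as [roll, pitch, yaw] about the fixed x, y, z axes, in that order (R = Rz(yaw) Ry(pitch) Rx(roll)).
In Python, from workcell import bot gives the robot as it stands. The module is installed in compiled form; this text tells all that it offers.
- The arm moves only by the shell command python3 -m handwheel 'ROWS' [OPENING] [FORCE]. ROWS is JSON, a list of rows, each a list of 6 numbers: the shift along the tool's x, y, z as a fraction of full scale, then the turn, a rotation vector about the tool's x, y, z as a fraction of full scale. In form: [[x, y, z, rx, ry, rz], ...]. A call has 1 to 8 rows; each row shifts and turns the commanded pose from where the row before left it, along the tool's axes as they then stand; what a row does not reach is not made up. Full scale, the value 1, is 0.025 m for a shift and 360 degrees for a turn. A row lasts 1/8 s, in which the tool goes at most 62.5 mm and 10.7 degrees, less where a joint would pass 70% of its speed; a pose out of reach is approached as far as the arm can. A call with a number of a shift or a turn outside -1 to 1 is refused whole. A call with a gripper value outside its range is refused whole. OPENING is the closure, from -1 (fully open) to 1 (shut), set as the call begins (- or left out, the last holds). The fingers move at their own pace and stop on an object; FORCE is the grip in N (left out, the last holds). Time passes only in rows, so rows that do not move let the fingers close. It gives the time, the measured TCP pose, the force and the opening at its end, in the units of the state.
- bot.observe(): the state, without advancing time (a new reading comes with each control period).
- bot.grab_frame(name): name is "side" or "top"; returns a dict with "pixels" (420x560x3 uint8, blue, green, red), "vertical_fov" (degrees; the focal length in pixels is half the picture's height over the tangent of half this angle, whatever the lens; pixels are square), "cx", "cy" (the principal point, pixels), "D" ([k1, k2, p1, p2, k3] as OpenCV has them; the pictures are not rectified), "R" (3x3) and "t" (3): a world point X has camera coordinates R X + t. Camera axes: x right, y down, z forward; pixel columns grow to the right and rows downward; lengths in m; the calibration is good to about 2 mm. A picture is of the moment at which its call begins. There is no depth.
- bot.job_done(): hands the job in, once; it reports no verdict.
Trained networks look in a picture, given as the dict that the camera call returned (one of the last four; its "shot" number tells which), for a name from the list of things; names that differ only in an ending like _2 or _b are one class to them, and where a whole thing is asked for, a point or a joint stands for the part that bears it (a point fixed in the world has none). Each returns a list of dicts, best first, with "score" (0 to 1); they miss things now and then, are a little off and sometimes report something else, mostly with a low value. They report only what shows in the picture. A call takes as long as a camera call.
- bot.trace(picture, thing): "region" (420x560 bool, what is visible of it) and "point" ([column, row] in pixels, amid what is visible of it).
The state is a dict: "clock": time; "qpos": joint angles; "qd": joint speeds; "joint_efforts": joint torques, N m; "position": TCP position; "tool_rot": TCP orientation; "force": force on the tool from outside, world axes, zero at the start; "moment": the same for the moment, N m; "grip_width": finger opening in m.
Only numpy, scipy, OpenCV 4.12 (cv2) and the standard library are available. Lean on these libraries where they do the work, as an engineer would, in place of code of your own. Each camera call takes 0.05 s, during which the arm holds its last target.

### The job

First prime the key gauge's oiler with three full strokes of the pump's hand lever, letting it come right back up after each. Then test the keyed hubs that are there one at a time, from the smallest to the largest (silver, brass, green, black): seat each fully home on the gauge's keyed shaft, see which coloured field its red pointer then points at and lay it flat, the same way up, in the sorting tray of that colour. Let go of everything at the end, and leave the loupe and the jar where they are.

Things in the scene. Friction and masses are not known exactly. Their poses are not given: they have to be found in the camera images.
- hub_silver: loose keyed hub, bare silvery aluminium, size 1 of 4: upright collar, outer diameter 42 mm, 26 mm tall, through bore 24 mm with a full-height keyway slot 9.5 mm wide reaching 16.5 mm from the axis. A red pointer tongue (9 wide, 5 thick) sticks 9 mm out at its foot, a quarter turn from the keyway. Origin: underside, on the axis; z up, x towards the keyway. May be absent. About 90 g
- hub_silver_pointer (a point): tip of the red pointer tongue of hub_silver, 2.5 mm above the underside
- hub_brass: loose keyed hub, yellow brass, size 2 of 4: upright collar, outer diameter 47 mm, 26 mm tall, through bore 24 mm with a full-height keyway slot 9.5 mm wide reaching 16.5 mm from the axis. A red pointer tongue (9 wide, 5 thick) sticks 9 mm out at its foot, a quarter turn from the keyway. Origin: underside, on the axis; z up, x towards the keyway. May be absent. About 90 g
- hub_brass_pointer (a point): tip of the red pointer tongue of hub_brass, 2.5 mm above the underside
- hub_green: loose keyed hub, green painted, size 3 of 4: upright collar, outer diameter 52 mm, 26 mm tall, through bore 24 mm with a full-height keyway slot 9.5 mm wide reaching 16.5 mm from the axis. A red pointer tongue (9 wide, 5 thick) sticks 9 mm out at its foot, a quarter turn from the keyway. Origin: underside, on the axis; z up, x towards the keyway. May be absent. About 90 g
- hub_green_pointer (a point): tip of the red pointer tongue of hub_green, 2.5 mm above the underside
- hub_black: loose keyed hub, black, size 4 of 4: upright collar, outer diameter 57 mm, 26 mm tall, through bore 24 mm with a full-height keyway slot 9.5 mm wide reaching 16.5 mm from the axis. A red pointer tongue (9 wide, 5 thick) sticks 9 mm out at its foot, a quarter turn from the keyway. Origin: underside, on the axis; z up, x towards the keyway. May be absent. About 90 g
- hub_black_pointer (a point): tip of the red pointer tongue of hub_black, 2.5 mm above the underside
- gauge: fixed gauge: dark plate 90 x 110 mm, 12 thick; upright shaft 21 mm in diameter with, along its foot, a brass key 6 mm wide reaching 14.5 mm from the axis (top 5 mm tapered). Origin: under the shaft on the bench; z up, x from the axis towards the key. A blue field on the plate's +y side and an orange one on its -y side: a seated hub's pointer points at one of them
- gauge_seat (a point): middle of the seat at the shaft's foot, 16 mm above the bench: a raised boss 39 mm in diameter on which a fully seated hub's underside rests. The shaft ends 40 mm above this point (its top 8 mm tapers), the key 24 mm above it
- tray_blue: fixed shallow blue sorting tray, outside 91 x 161 mm (long side along its y), inside 85 x 155 mm, floor 3 mm above the bench, walls up to 10 mm above the bench. Origin: under its centre; z up
- tray_orange: fixed shallow orange sorting tray, outside 91 x 161 mm (long side along its y), inside 85 x 155 mm, floor 3 mm above the bench, walls up to 10 mm above the bench. Origin: under its centre; z up
- pump: fixed hand-lever oiler pump, grey, base 100 x 85 mm, with an amber reservoir; about 105 mm tall. Origin: on the bench right under the lever's pivot, which is 90 mm up. Its lever reaches 150 mm from the pivot towards the pump's own -x
- lever (a joint): angle of the pump lever in rad: 0 at rest (up, 0.40 rad above level), 0.65 against the lower stop (0.25 rad below level). A spring brings it back up within half a second when let go; the bar takes about 3 N at the start and 8 N at the stop. A full stroke goes down to the stop or nearly, and right back up
- lever_bar (a point): middle of the lever's red cross bar (18 mm thick, 60 mm long along the pump's y), to be pressed down from above; 148 mm above the bench at rest, 53 mm at the stop; it swings about the pivot
- disc_box: fixed open grey box with a green disc in it, about 150 (x) x 170 (y) mm, walls 33 mm tall, in the way of low fingers; origin: under its centre
- loupe: bystander: silvery eye loupe standing, 28 mm across, 30 mm tall; origin at its underside
- spirit_jar: bystander: glass jar with black cap, 58 mm across, 76 mm tall; origin at its underside

How it is judged:
On the way, in this order (a step that is already met when the one before it is completed fails the run):
1. lever pressed fully down (first stroke) (value of joint lever above 0.57 rad), for 0.05 s.
2. lever back up after the first stroke (value of joint lever below 0.08 rad), for 0.05 s.
3. lever pressed fully down (second stroke) (value of joint lever above 0.57 rad), for 0.05 s.
4. lever back up after the second stroke (value of joint lever below 0.08 rad), for 0.05 s.
5. lever pressed fully down (third stroke) (value of joint lever above 0.57 rad), for 0.05 s.
6. lever back up after the third stroke (value of joint lever below 0.08 rad), for 0.05 s.
7. the silver hub, if present, fully home on the gauge shaft (horizontal distance between hub_silver and gauge_seat below 0.004 m and z of hub_silver in the frame of gauge_seat below 0.003 m and angle between hub_silver's own z axis and vertical below 0.1 rad), for 0.2 s.
8. the brass hub, if present, fully home on the gauge shaft (horizontal distance between hub_brass and gauge_seat below 0.004 m and z of hub_brass in the frame of gauge_seat below 0.003 m and angle between hub_brass's own z axis and vertical below 0.1 rad), for 0.2 s.
9. the green hub, if present, fully home on the gauge shaft (horizontal distance between hub_green and gauge_seat below 0.004 m and z of hub_green in the frame of gauge_seat below 0.003 m and angle between hub_green's own z axis and vertical below 0.1 rad), for 0.2 s.
10. the black hub, if present, fully home on the gauge shaft (horizontal distance between hub_black and gauge_seat below 0.004 m and z of hub_black in the frame of gauge_seat below 0.003 m and angle between hub_black's own z axis and vertical below 0.1 rad), for 0.2 s.
At the end, for the whole second after the job is handed in: Every hub that is present lies flat (within 0.12 rad) on the floor of the tray whose colour its pointer showed on the gauge (silver and black: blue; brass and green: orange), standing on its pointer side as at the start, at rest and released; the lever is up (below 0.08 rad) (x of hub_silver in the frame of tray_blue between -0.03 and 0.03 m and y of hub_silver in the frame of tray_blue between -0.065 and 0.065 m and z of each of hub_silver, hub_black in the frame of tray_blue below 0.007 m and angle between each of hub_silver, hub_brass, hub_green, hub_black's own z axis and vertical below 0.12 rad and linear speed of each of hub_silver, hub_brass, hub_green, hub_black below 0.02 m/s and x of hub_brass in the frame of tray_orange between -0.03 and 0.03 m and y of hub_brass in the frame of tray_orange between -0.065 and 0.065 m and z of each of hub_brass, hub_green in the frame of tray_orange below 0.007 m and x of hub_green in the frame of tray_orange between -0.03 and 0.03 m and y of hub_green in the frame of tray_orange between -0.065 and 0.065 m and x of hub_black in the frame of tray_blue between -0.03 and 0.03 m and y of hub_black in the frame of tray_blue between -0.065 and 0.065 m and value of joint lever below 0.08 rad); the robot touches nothing.
It fails at once if the loupe shifted by more than 4 cm (distance of loupe from where it was at the start of the episode above 0.04 m).
It fails at once if the spirit jar shifted by more than 4 cm (distance of spirit_jar from where it was at the start of the episode above 0.04 m).
Of hub_silver, hub_brass, hub_green, hub_black only 3 to 4 are there at a start; the rules pass over those that are not, and their reading is None.
At some moment in a run one of hub_silver, hub_brass, hub_green, hub_black may be knocked a few centimetres aside while the robot is not near it.
Once in a run the grip may slacken for a moment while it holds something.
It also fails if it takes over 210 s, if anything falls off the work surface, if the arm or the gripper's body presses on something with over 40 N, if the wrist force passes 120 N, or if a joint passes its speed limit or range.

## Working session

There is one attempt and no reset: what is moved stays moved. The work goes in short steps, Python scripts to look and compute and a shell command to move; the robot and the scene stay as the last step left them, time stands still between calls to the robot, and variables do not carry over. Pictures are saved under pics/ and viewed, and the job is handed in when it is done.

```bash
mkdir -p pics; ls
python3 - <<'E'
from workcell import bot
import cv2
s=bot.observe()
for k in s: print(k,s[k])
print(bot.grasp_offset)
for n in("side","top"):
    f=bot.grab_frame(n); cv2.imwrite(f"pics/{n}0.png",f["pixels"])
    print({k:f[k] for k in f if k!="pixels"})
E
```

```text
pics
clock 0.0
qpos [-1.41222208  0.52200044 -0.03629039  1.59999072  0.02122192  1.0211311
 -0.11276809]
qd [-0.00101237  0.00161811 -0.00049408  0.00024327  0.00024993  0.00100767
  0.00078252]
joint_efforts [-5.89795127e-04 -9.27105117e+01  1.97946958e+00 -3.69931555e+01
  1.78810162e-02  8.02250812e-03  4.64804975e-05]
position [0.1417267  0.60837093 0.23074081]
tool_rot [-3.14045445e+00  1.19733723e-04  2.91281946e+00]
force [-0.59680058  0.18266191  0.39776699]
moment [ 0.02520141 -0.01868495  0.02778122]
grip_width 0.08524585591439353
0.0187
{'vertical_fov': 47.865735501486164, 'cx': 279.8617639838504, 'cy': 211.93504147982657, 'D': array([-0.09014488,  0.        ,  0.        ,  0.        ,  0.        ]), 'R': array([[-0.94570749, -0.32399589, -0.02576822],
       [-0.12639433,  0.43965351, -0.88922959],
       [ 0.29943582, -0.83769413, -0.45673486]]), 't': array([0.53299645, 0.16735057, 1.36054377]), 'shot': 1}
{'vertical_fov': 44.49842332849815, 'cx': 282.24952220840106, 'cy': 213.7726434655717, 'D': array([-0.19657486,  0.        ,  0.        ,  0.        ,  0.        ]), 'R': array([[-0.01382642, -0.99974672, -0.01775766],
       [-0.99371211,  0.01571203, -0.11085742],
       [ 0.11110835,  0.01611324, -0.99367766]]), 't': array([0.01263214, 0.54572533, 1.44480979]), 'shot': 2}
```

View pics/side0.png

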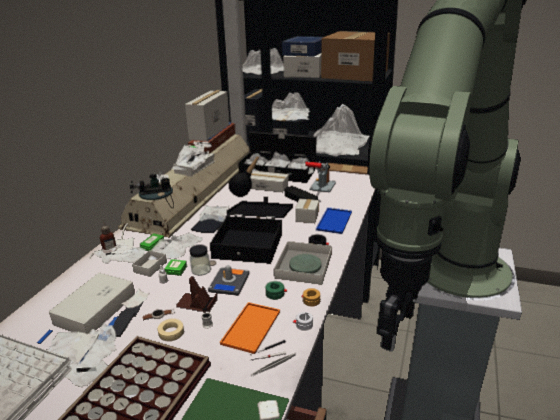

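View pics/top0.png

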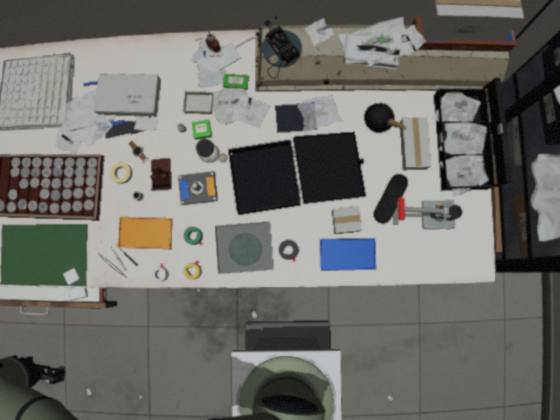

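```bash
cat > h.py <<'E'
from workcell import bot
import cv2, numpy as np
from scipy.spatial.transform import Rotation as Ro
def K(f):
    fl=f["pixels"].shape[0]/2/np.tan(np.radians(f["vertical_fov"])/2)
    return np.array([[fl,0,f["cx"]],[0,fl,f["cy"]],[0,0,1]])
def px2w(f,uv,z):
    uv=np.asarray(uv,float).reshape(-1,1,2)
    n=cv2.undistortPoints(uv,K(f),f["D"]).reshape(-1,2)
    d=np.c_[n,np.ones(len(n))]@f["R"]; c=-f["R"].T@f["t"]
    return c+d*((z-c[2])/d[:,2])[:,None]
def w2px(f,X):
    r,_=cv2.Rodrigues(f["R"])
    return cv2.projectPoints(np.asarray(X,float).reshape(-1,1,3),r,f["t"],K(f),f["D"])[0].reshape(-1,2)
def crop(f,u0,v0,u1,v1,k,name):
    c=f["pixels"][v0:v1,u0:u1]; cv2.imwrite(name,cv2.resize(c,None,fx=k,fy=k,interpolation=cv2.INTER_CUBIC))
def st():
    s=bot.observe(); print("t",round(s["clock"],2),"p",np.round(s["position"],4),"rpy",np.round(s["tool_rot"],4),"F",np.round(s["force"],1),"w",round(s["grip_width"],4)); return s
def delta(target, yaw=None):
    "shift in tool axes, units of full scale; turn about tool z"
    s=bot.observe(); R=Ro.from_euler('xyz',s["tool_rot"])
    d=R.inv().apply(np.array(target)-s["position"])/0.025
    print("tool shift units",np.round(d,3), "yaw now",round(s["tool_rot"][2],4))
    if yaw is not None:
        Rt=Ro.from_euler('xyz',[np.pi,0,yaw]); v=(R.inv()*Rt).as_rotvec(); print("turn units",np.round(v/(2*np.pi),4), "deg",np.round(np.degrees(v),1))
E
python3 - <<'E'
from h import *
f=bot.grab_frame("top"); g=bot.grab_frame("side")
for n,z in [("hub_silver",.026),("hub_brass",.026),("hub_green",.026),("hub_black",.026),("gauge",.012),("tray_blue",.008),("tray_orange",.008),("pump",.05),("lever_bar",.148),("disc_box",.03),("loupe",.015),("spirit_jar",.05)]:
    for F,nm in((f,"top"),(g,"side")):
        r=bot.trace(F,n)
        for q in r[:2]:
            m=np.argwhere(q["region"]); 
            print(n,nm,round(q["score"],2),np.round(q["point"],1),len(m),np.round(px2w(F,q["point"],z)[0],3))
crop(f,130,160,310,290,4,"pics/topc.png")
crop(f,310,160,480,290,4,"pics/topd.png")
E
```

```text
hub_silver top 0.55 [156.3 274.1] 142 [0.376 0.372 0.026]
hub_silver side 0.63 [303.6 321.9] 335 [0.371 0.383 0.026]
hub_brass top 0.76 [196.  268.6] 189 [0.391 0.255 0.026]
hub_brass side 0.81 [313.  296.8] 287 [0.375 0.281 0.026]
hub_green top 0.77 [189.4 232.2] 228 [0.497 0.275 0.026]
hub_green side 0.56 [272.4 289.2] 328 [0.488 0.281 0.026]
hub_black top 0.57 [290.  248.7] 289 [ 0.445 -0.016  0.026]
hub_black side 0.66 [335.5 219.6] 634 [ 0.415 -0.15   0.026]
hub_black side 0.47 [315.9 237.8] 142 [ 0.447 -0.014  0.026]
gauge top 0.81 [197.6 190.3] 1046 [0.622 0.254 0.012]
gauge side 0.91 [230.4 280.1] 827 [0.622 0.258 0.012]
gauge side 0.63 [274.4 291.1] 268 [0.486 0.27  0.012]
tray_blue top 0.98 [348.2 254.3] 1771 [ 0.427 -0.185  0.008]
tray_blue side 0.7 [335.2 220.9] 654 [ 0.421 -0.173  0.008]
tray_blue side 0.62 [203.6 321.8] 153 [0.615 0.437 0.008]
tray_orange top 0.88 [143.7 232. ] 1660 [0.5   0.416 0.008]
tray_orange side 0.84 [247.4 332.2] 1714 [0.496 0.44  0.008]
pump top 0.88 [436.7 214. ] 1230 [ 0.536 -0.44   0.05 ]
pump side 0.56 [323.6 182.4] 497 [ 0.518 -0.389  0.05 ]
lever_bar top 0.6 [411.3 210.6] 348 [ 0.536 -0.342  0.148]
lever_bar side 0.44 [314.7 166.7] 58 [ 0.53  -0.3    0.148]
disc_box top 0.44 [196.7 238. ] 209 [0.479 0.252 0.03 ]
loupe top 0.64 [137.5 196.6] 80 [0.606 0.435 0.015]
loupe side 0.46 [202.9 323. ] 139 [0.61  0.449 0.015]
loupe side 0.29 [304.3 319.3] 295 [0.376 0.361 0.015]
spirit_jar top 0.71 [210.2 152.3] 393 [0.726 0.211 0.05 ]
spirit_jar side 0.62 [200.4 259.2] 584 [0.722 0.237 0.05 ]
```

View pics/topc.png

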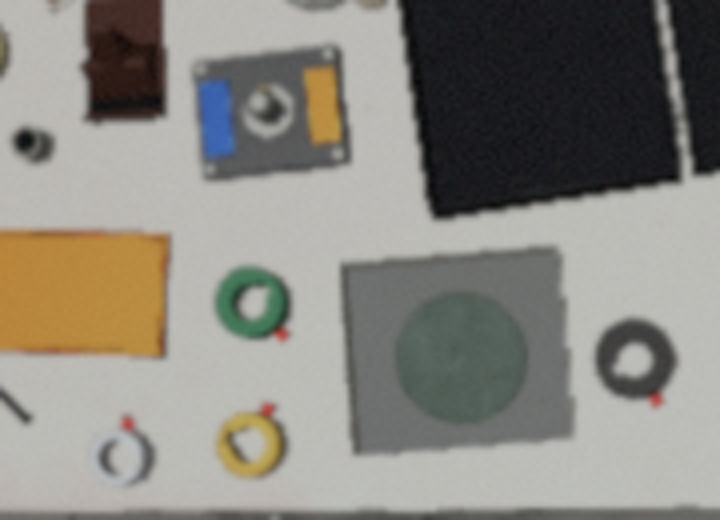

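View pics/topd.png

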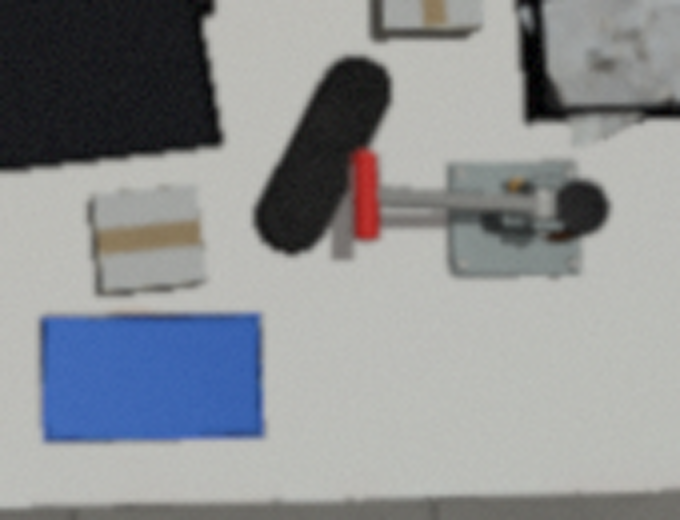

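Run:
```python
from h import *
f=bot.grab_frame("top"); g=bot.grab_frame("side")
print("bar top",px2w(f,[[401.5,208.75],[402.3,197],[401,219.5]],.148))
P=f["pixels"].astype(int)
b,gr,r=P[...,0],P[...,1],P[...,2]
red=(r>140)&(r-gr>70)&(r-b>70)
n,l,s,c=cv2.connectedComponentsWithStats(red.astype(np.uint8))
for i in range(1,n):
    if s[i,4]>2: print(s[i],np.round(c[i],1),np.round(px2w(f,c[i],.148 if s[i,4]>60 else .004)[0],4))
P=g["pixels"].astype(int)
b,gr,r=P[...,0],P[...,1],P[...,2]
red=(r>110)&(r-gr>60)&(r-b>60)
n,l,s,c=cv2.connectedComponentsWithStats(red.astype(np.uint8))
print("side")
for i in range(1,n):
    if s[i,4]>2: print(s[i],np.round(c[i],1),np.round(px2w(g,c[i],.148 if s[i,1]<180 else .004)[0],4))
crop(g,180,140,350,340,3,"pics/sidec.png")
delta([0.536,-0.33,0.23],np.pi)
```

```text
bar top [[ 0.54114922 -0.31527378  0.148     ]
 [ 0.57272788 -0.31877217  0.148     ]
 [ 0.51240366 -0.31277829  0.148     ]]
[399 198   6  22 111] [401.2 208.7] [ 0.5413 -0.3145  0.148 ]
[199 242   2   3   4] [199.8 243. ] [0.4664 0.2481 0.004 ]
[293 259   2   2   4] [293.5 259.5] [ 0.4148 -0.0258  0.004 ]
[196 261   2   3   5] [196.4 261.8] [0.4114 0.2581 0.004 ]
[161 265   2   2   4] [161.5 265.5] [0.4012 0.3626 0.004 ]
side
[305 162  16   5  54] [313.  163.4] [ 0.544  -0.3293  0.148 ]
[326 242   3   3   6] [327.2 243.2] [ 0.4135 -0.0274  0.004 ]
[232 269  11   5  47] [236.7 271.2] [0.6278 0.2012 0.004 ]
[284 289   3   3   7] [285.  289.7] [0.4646 0.2454 0.004 ]
[302 295   2   2   4] [302.5 295.5] [0.4114 0.2563 0.004 ]
[ 220  303   60   49 1643] [250.1 326.8] [0.4989 0.4152 0.004 ]
[293 320   3   3   7] [294.3 321. ] [0.4013 0.3622 0.004 ]
tool shift units [-23.877 -32.991   0.052] yaw now 2.9127
turn units [ 0.      0.     -0.0364] deg [  0.    0.  -13.1]
```

View pics/sidec.png

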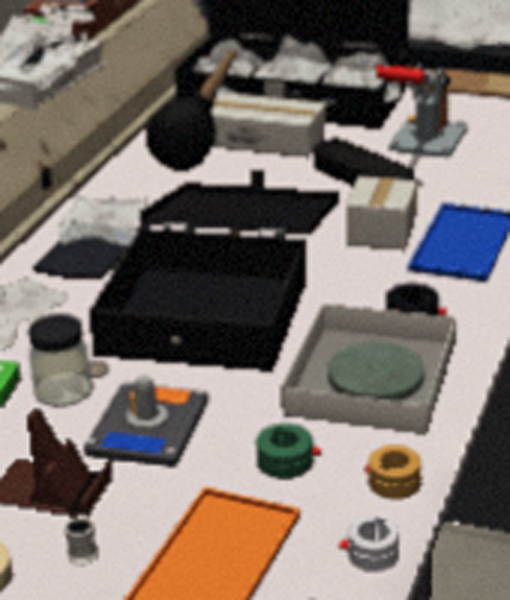

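```bash
python3 -m handwheel '[[0,0,0,0,0,0.0267],[0,0,0,0,0,0.0267],[0,0,0,0,0,0.0267],[0,0,0,0,0,0.0267],[0,0,0,0,0,0.0267],[0,0,0,0,0,0.0267],[0,0,0,0,0,0.0267],[0,0,0,0,0,0.0267]]' 1 40
python3 -c "
from h import *
s=st();print(np.round(s['qpos'],2));delta([.541,-.312,.2],np.pi/2)"
```

```text
clock: 2.5
position: [0.1417, 0.6087, 0.2313]
tool_rot: [-3.142, -0.0, 1.565]
force: [-0.3, 0.6, 0.2]
grip_width: -0.0003
t 2.5 p [0.1417 0.6087 0.2313] rpy [-3.1415 -0.      1.5652] F [-0.3  0.6  0.2] w -0.0003
[-1.63  0.54  0.3   1.61 -0.18  1.02 -1.29]
tool shift units [-36.738  16.178   1.25 ] yaw now 1.5652
turn units [-0.     -0.     -0.0009] deg [-0.  -0.  -0.3]
```

```bash
python3 -m handwheel '[[-1,1,0,0,0,0],[-1,1,0,0,0,0],[-1,1,0,0,0,0],[-1,1,0,0,0,0],[-1,1,0,0,0,0],[-1,1,0,0,0,0],[-1,1,0,0,0,0],[-1,1,0,0,0,0]]'
python3 -m handwheel '[[-1,1,0,0,0,0],[-1,1,0,0,0,0],[-1,1,0,0,0,0],[-1,1,0,0,0,0],[-1,1,0,0,0,0],[-1,1,0,0,0,0],[-1,1,0,0,0,0],[-1,1,0,0,0,0]]'
python3 -m handwheel '[[-1,0,0,0,0,0],[-1,0,0,0,0,0],[-1,0,0,0,0,0],[-1,0,0,0,0,0],[-1,0,0,0,0,0],[-1,0,0,0,0,0],[-1,0,0,0,0,0],[-1,0,0,0,0,0]]'
python3 -m handwheel '[[-1,0,0,0,0,0],[-1,0,0,0,0,0],[-1,0,0,0,0,0],[-1,0,0,0,0,0],[-1,0,0,0,0,0],[-1,0,0,0,0,0],[-1,0,0,0,0,0],[-1,0,0,0,0,0]]'
python3 -m handwheel '[[-1,0,0,0,0,0],[-1,0,0,0,0,0],[-1,0,0,0,0,0],[-1,0,0,0,0,0],[-0.4,0,0,0,0,0],[0,0,0,0,0,0]]'
python3 -c "
from h import *
s=st();print(np.round(s['qpos'],2));delta([.541,-.312,.2],np.pi/2)"
```

```text
clock: 3.5
position: [0.3425, 0.4078, 0.2314]
tool_rot: [3.142, -0.0, 1.571]
force: [0.5, -0.2, -0.6]
grip_width: -0.0002
clock: 4.5
position: [0.5425, 0.2079, 0.2314]
tool_rot: [3.141, -0.0, 1.571]
force: [0.5, 0.1, 0.1]
grip_width: 0.0004
clock: 5.5
position: [0.5417, 0.0079, 0.2314]
tool_rot: [3.141, -0.0, 1.571]
force: [-0.2, 0.4, 0.1]
grip_width: -0.0001
clock: 6.5
position: [0.5417, -0.1921, 0.2314]
tool_rot: [3.141, -0.0, 1.571]
force: [-0.1, -0.2, -0.5]
grip_width: -0.0001
clock: 7.25
position: [0.5416, -0.3014, 0.2312]
tool_rot: [-3.141, -0.0, 1.57]
force: [0.4, 0.4, 0.3]
grip_width: 0.0002
t 7.25 p [ 0.5416 -0.3014  0.2312] rpy [-3.1414e+00 -2.0000e-04  1.5701e+00] F [0.4 0.4 0.3] w 0.0002
[ 0.12  0.55  0.45  1.63 -0.27  1.02  0.65]
tool shift units [-0.425 -0.021  1.248] yaw now 1.5701
turn units [-0.     -0.     -0.0001] deg [-0. -0. -0.]
```

```bash
python3 -m handwheel '[[-0.4,0,1,0,0,0],[0,0,1,0,0,0],[0,0,1,0,0,0],[0,0,1,0,0,0],[0,0,1,0,0,0],[0,0,1,0,0,0],[0,0,0.6,0,0,0],[0,0,0,0,0,0]]'
python3 -c "
from h import *
s=st();f=bot.grab_frame('side');crop(f,280,120,380,220,5,'pics/lev.png')"
```

```text
clock: 8.25
position: [0.5423, -0.3103, 0.0661]
tool_rot: [3.141, -0.0, 1.572]
force: [0.4, 1.7, 7.6]
grip_width: -0.0001
t 8.25 p [ 0.5423 -0.3103  0.0661] rpy [ 3.1413e+00 -3.0000e-04  1.5717e+00] F [0.4 1.7 7.6] w -0.0001
```

View pics/lev.png

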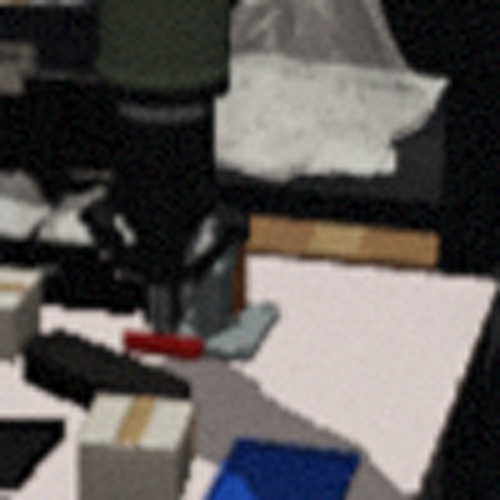

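```bash
python3 -m handwheel '[[0,0,0.1,0,0,0],[0,0,0,0,0,0],[0,0,-1,0,0,0],[0,0,-1,0,0,0],[0,0,-1,0,0,0],[0,0,-1,0,0,0],[0,0,-0.8,0,0,0],[0,0,0,0,0,0]]'
python3 -m handwheel '[[0,0,0,0,0,0],[0,0,0,0,0,0],[0,0,0,0,0,0],[0,0,0,0,0,0]]'
python3 -m handwheel '[[0,0,1,0,0,0],[0,0,1,0,0,0],[0,0,1,0,0,0],[0,0,1,0,0,0],[0,0,0.8,0,0,0],[0,0,0,0,0,0],[0,0,0,0,0,0]]'
python3 -m handwheel '[[0,0,-1,0,0,0],[0,0,-1,0,0,0],[0,0,-1,0,0,0],[0,0,-1,0,0,0],[0,0,-0.8,0,0,0],[0,0,0,0,0,0],[0,0,0,0,0,0],[0,0,0,0,0,0]]'
python3 -m handwheel '[[0,0,0,0,0,0],[0,0,0,0,0,0]]'
python3 -c "
from h import *
s=st();f=bot.grab_frame('side');crop(f,280,120,380,220,5,'pics/lev2.png')"
python3 -m handwheel '[[0,0,1,0,0,0],[0,0,1,0,0,0],[0,0,1,0,0,0],[0,0,1,0,0,0],[0,0,0.8,0,0,0],[0,0,0,0,0,0],[0,0,0,0,0,0]]'
python3 -m handwheel '[[0,0,-1,0,0,0],[0,0,-1,0,0,0],[0,0,-1,0,0,0],[0,0,-1,0,0,0],[0,0,-1,0,0,0],[0,0,-1,0,0,0],[0,0,0,0,0,0]]' -1
```

```text
clock: 9.3
position: [0.5425, -0.3106, 0.1854]
tool_rot: [3.139, 0.0, 1.572]
force: [-0.1, 0.1, -0.2]
grip_width: 0.0
clock: 9.8
position: [0.5416, -0.3114, 0.1835]
tool_rot: [-3.141, -0.0, 1.571]
force: [0.3, -0.3, 1.2]
grip_width: 0.0
clock: 10.68
position: [0.5421, -0.3122, 0.0643]
tool_rot: [3.14, 0.001, 1.57]
force: [-0.6, -2.0, 7.5]
grip_width: -0.0001
clock: 11.68
position: [0.5413, -0.3112, 0.1829]
tool_rot: [-3.14, -0.0, 1.571]
force: [0.3, 0.6, -0.1]
grip_width: 0.0004
clock: 11.92
position: [0.5416, -0.3113, 0.1835]
tool_rot: [-3.141, -0.0, 1.571]
force: [-0.5, 0.9, 0.4]
grip_width: -0.0001
t 11.93 p [ 0.5416 -0.3113  0.1835] rpy [-3.1412e+00 -1.0000e-04  1.5706e+00] F [-0.5  0.9  0.4] w -0.0001
clock: 12.85
position: [0.5422, -0.3121, 0.0644]
tool_rot: [3.14, 0.001, 1.57]
force: [1.0, -0.9, 7.6]
grip_width: -0.0001
clock: 13.72
position: [0.5423, -0.3118, 0.2154]
tool_rot: [3.139, 0.001, 1.571]
force: [-0.8, 0.6, -0.6]
grip_width: 0.0856
```

View pics/lev2.png

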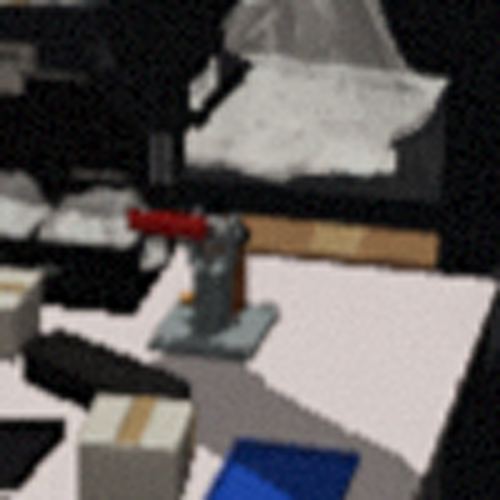

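```bash
cat >> h.py <<'E'
from scipy.optimize import minimize
S=6
def sil(F,x,y,r,z0=0.,h=.026):
    a=np.linspace(0,2*np.pi,60); c=np.c_[x+r*np.cos(a),y+r*np.sin(a)]
    p=w2px(F,np.r_[np.c_[c,0*a+z0],np.c_[c,0*a+z0+h]])
    return p
def fitcyl(F,mask,r,x0,z0=0.,h=.026,red=None):
    u,v=w2px(F,[[x0[0],x0[1],z0]])[0]; u0,v0=int(u)-22,int(v)-22
    m=mask[v0:v0+44,u0:u0+44].astype(np.float32)
    def cost(p):
        q=cv2.convexHull(((sil(F,p[0],p[1],r,z0,h)-[u0,v0]+.5)*S*16).astype(np.int32))
        im=np.zeros((44*S,44*S),np.uint8); cv2.fillConvexPoly(im,q,1,shift=4)
        a=cv2.resize(im.astype(np.float32),(44,44),interpolation=cv2.INTER_AREA)
        return np.abs(a-m).sum()
    best=min(((cost((x0[0]+i*.003,x0[1]+j*.003)),x0[0]+i*.003,x0[1]+j*.003) for i in range(-5,6) for j in range(-5,6)))
    o=minimize(cost,best[1:],method='Nelder-Mead',options=dict(initial_simplex=[best[1:],(best[1]+.002,best[2]),(best[1],best[2]+.002)],xatol=1e-5,fatol=1e-3))
    return o.x,o.fun,m.sum()
RAD=dict(hub_silver=.021,hub_brass=.0235,hub_green=.026,hub_black=.0285)
def redblob(F,xy,rad=.05):
    P=F["pixels"].astype(int); b,g,r=P[...,0],P[...,1],P[...,2]
    ex=np.clip(r-np.maximum(g,b)-25,0,None).astype(float)
    vv,uu=np.nonzero((ex>25))
    if len(vv)==0: return None
    w=px2w(F,np.c_[uu,vv],.0035); d=np.hypot(w[:,0]-xy[0],w[:,1]-xy[1])
    ok=(d<rad)
    if ok.sum()==0: return None
    e=ex[vv,uu][ok]; return (w[ok]*e[:,None]).sum(0)/e.sum(), int(ok.sum())
def hub(n,F,x0,z0=0.):
    best=None
    for q in bot.trace(F,n)[:3]:
        x,c,a=fitcyl(F,q["region"],RAD[n],x0,z0)
        if best is None or c<best[1]: best=(x,c,a,q["score"])
    return best
E
python3 - <<'E'
from h import *
f=bot.grab_frame("top"); g=bot.grab_frame("side")
for n,x0,ptr in [("hub_silver",(.375,.365),1),("hub_brass",(.387,.265),-1),("hub_green",(.485,.265),-1),("hub_black",(.44,-.016),1)]:
    for F,nm in((f,"top"),(g,"side")):
        b=hub(n,F,x0); 
        if b is None: print(n,nm,"none"); continue
        rb=redblob(F,b[0],.045)
        p=rb[0] if rb else [np.nan]*2
        ang=np.degrees(np.arctan2(p[1]-b[0][1],p[0]-b[0][0]))
        print(n,nm,np.round(b[0],4),"cost",round(b[1],1),b[2],"ptr",np.round(p[:2],4),rb and rb[1],"dist",round(np.hypot(p[0]-b[0][0],p[1]-b[0][1])*1e3,1),"ptr ang",round(ang,1),"hub yaw",round(ang-90*ptr,1))
E
```

```text
hub_silver top [0.3786 0.3666] cost 71.7 126.0 ptr [0.4012 0.3627] 4 dist 23.0 ptr ang -9.7 hub yaw -99.7
hub_silver side [0.4541 0.244 ] cost 0.0 0.0 ptr [0.4436 0.2462] 16 dist 10.7 ptr ang 168.2 hub yaw 78.2
hub_brass top [0.3856 0.2682] cost 71.9 179.0 ptr [0.4107 0.2586] 8 dist 26.9 ptr ang -21.0 hub yaw 69.0
hub_brass side [0.3861 0.2658] cost 19.6 286.0 ptr [0.3948 0.2453] 41 dist 22.3 ptr ang -67.0 hub yaw 23.0
hub_green top none
hub_green side [0.4892 0.2648] cost 29.4 307.0 ptr [0.4647 0.2447] 7 dist 31.7 ptr ang -140.7 hub yaw -50.7
hub_black top [ 0.4439 -0.0111] cost 59.6 292.0 ptr [ 0.4157 -0.0261] 9 dist 32.0 ptr ang -152.0 hub yaw -242.0
hub_black side [ 0.5438 -0.195 ] cost 0.0 0.0 ptr [nan nan] None dist nan ptr ang nan hub yaw nan
```

```bash
cat >> h.py <<'E'
def fill(m):
    cs,_=cv2.findContours(m.astype(np.uint8),cv2.RETR_EXTERNAL,cv2.CHAIN_APPROX_NONE)
    o=np.zeros(m.shape,np.uint8); cv2.drawContours(o,[max(cs,key=cv2.contourArea)],-1,1,-1); return o>0
def hub(n,F,x0,z0=0.):
    best=None
    for q in bot.trace(F,n)[:3]:
        m=fill(q["region"])
        u,v=w2px(F,[[x0[0],x0[1],z0+.015]])[0]
        if not np.hypot(*(np.array(q["point"])-[u,v]))<15: continue
        x,c,a=fitcyl(F,m,RAD[n],x0,z0)
        if best is None or c<best[1]: best=(x,c,a,q["score"])
    return best
def plate(F,q,z):
    m=fill(q["region"]); cs,_=cv2.findContours(m.astype(np.uint8),cv2.RETR_EXTERNAL,cv2.CHAIN_APPROX_NONE)
    c=max(cs,key=cv2.contourArea).reshape(-1,2)
    w=px2w(F,c,z)[:,:2]
    (x,y),(a,b),t=cv2.minAreaRect((w*1000).astype(np.float32)); return x/1e3,y/1e3,a,b,t
E
python3 - <<'E'
from h import *
f=bot.grab_frame("top"); g=bot.grab_frame("side")
for n,x0,ptr in [("hub_silver",(.378,.366),1),("hub_brass",(.386,.266),-1),("hub_green",(.489,.265),-1),("hub_black",(.444,-.014),1)]:
    for F,nm in((f,"top"),(g,"side")):
        b=hub(n,F,x0)
        if b is None: print(n,nm,"none"); continue
        print(n,nm,np.round(b[0],4),"cost",round(b[1],1),b[2])
for n,z in(("gauge",.012),("tray_blue",.01),("tray_orange",.01)):
    for F in(f,g):
        r=bot.trace(F,n)
        if r: print(n,np.round(plate(F,r[0],z),3))
crop(f,170,160,230,210,12,"pics/ga.png")
crop(g,200,255,260,300,12,"pics/gb.png")
E
```

```text
hub_silver top none
hub_silver side [0.3755 0.3655] cost 36.8 263.0
hub_brass top [0.3848 0.2689] cost 28.1 247.0
hub_brass side [0.3868 0.2652] cost 23.4 282.0
hub_green top [0.4885 0.2673] cost 26.9 284.0
hub_green side [0.489  0.2641] cost 36.6 299.0
hub_black top [ 0.4455 -0.0111] cost 21.5 307.0
hub_black side [ 0.4489 -0.0269] cost 98.1 167.0
gauge [  0.629   0.254  89.581 109.517   6.119]
gauge [  0.626   0.255  94.249 137.71    6.074]
tray_blue [  0.429  -0.178  90.49  155.626   1.325]
tray_blue [ 4.27000e-01 -1.80000e-01  9.51910e+01  1.86211e+02  5.33000e-01]
tray_orange [  0.5     0.416 170.558  95.035  89.617]
tray_orange [  0.496   0.417 169.448  95.303  88.565]
```

View pics/ga.png

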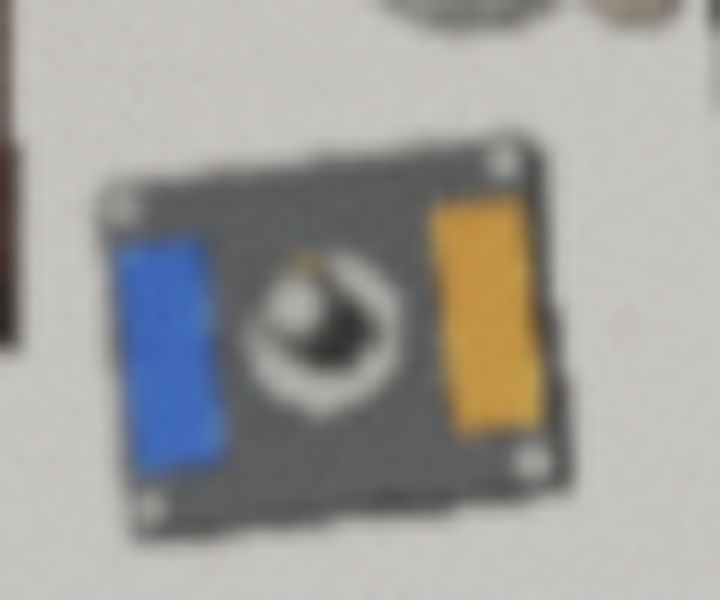

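View pics/gb.png

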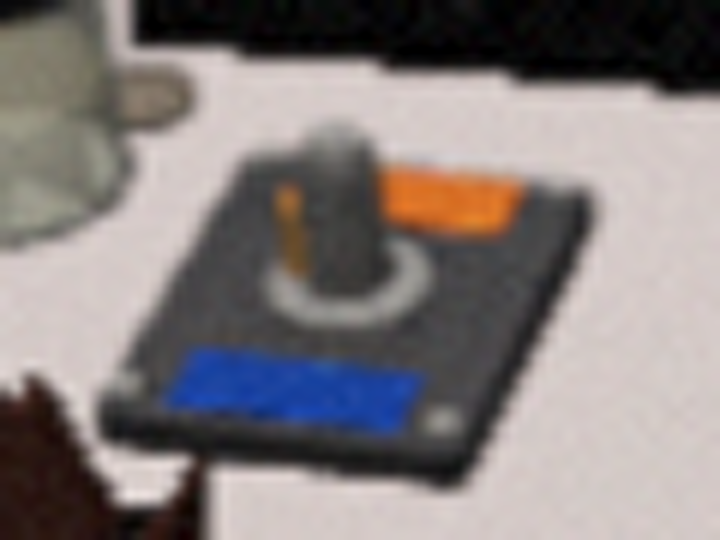

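Run:
```python
from h import *
f=bot.grab_frame("top"); g=bot.grab_frame("side")
T=lambda x,y:((x+.5)/12-.5+170,(y+.5)/12-.5+160)
Sd=lambda x,y:((x+.5)/12-.5+200,(y+.5)/12-.5+255)
print("boss top",px2w(f,T(323,332),.016)[0],"tip",px2w(f,T(297,305),.056)[0])
print("screws",[np.round(px2w(f,T(*p),.012)[0][:2],4) for p in((122,207),(505,160),(150,507),(533,462))])
print("key",px2w(f,T(308,262),.037)[0])
def boss(F,xy):
    a=np.linspace(0,6.28,40);return w2px(F,np.c_[xy[0]+.0195*np.cos(a),xy[1]+.0195*np.sin(a),0*a+.016])
for xy in((.629,.256),):
    p=boss(f,xy); print("top box",((p.min(0)-[170,160]+.5)*12-.5),((p.max(0)-[170,160]+.5)*12-.5))
    p=boss(g,xy); print("side box",((p.min(0)-[200,255]+.5)*12-.5),((p.max(0)-[200,255]+.5)*12-.5))
    print("tip side",(w2px(g,[[*xy,.056]])[0]-[200,255]+.5)*12-.5, "tip top",(w2px(f,[[*xy,.056]])[0]-[170,160]+.5)*12-.5)
delta([.377,.366,.1],np.radians(50))
```

```text
boss top [0.63020241 0.25644192 0.016     ] tip [0.63016526 0.25535618 0.056     ]
screws [array([0.6633, 0.308 ]), array([0.673 , 0.2121]), array([0.5882, 0.3001]), array([0.5976, 0.2048])]
key [0.64395744 0.25637107 0.037     ]
top box [246.55952624 258.5319258 ] [403.08326781 415.20438273]
side box [261.13986099 235.34748717] [427.56109218 331.69603177]
tip side [330.91801681 140.52862768] tip top [294.30263444 309.86180874]
tool shift units [27.094 -6.59   4.552] yaw now 1.5707
turn units [0.     0.     0.1111] deg [ 0.  0. 40.]
```

```bash
python3 -m handwheel '[[1,0,0,0,0,0],[1,0,0,0,0,0],[1,0,0,0,0,0],[1,0,0,0,0,0],[1,0,0,0,0,0],[1,0,0,0,0,0],[1,0,0,0,0,0],[1,0,0,0,0,0]]'
python3 -m handwheel '[[1,0,0,0,0,0],[1,0,0,0,0,0],[1,0,0,0,0,0],[1,0,0,0,0,0],[1,0,0,0,0,0],[1,0,0,0,0,0],[1,0,0,0,0,0],[1,0,0,0,0,0]]'
python3 -m handwheel '[[1,0,0,0,0,0],[1,0,0,0,0,0],[1,0,0,0,0,0],[1,0,0,0,0,0],[1,-0.9,0,0,0,0],[1,-0.9,0,0,0,0],[1,-0.9,0,0,0,0],[1,-0.9,0,0,0,0]]'
python3 -m handwheel '[[1,-1,0,0,0,0],[1,-1,0,0,0,0],[1,-1,0,0,0,0],[0,0,0,0,0,-0.0257],[0,0,0,0,0,-0.0257],[0,0,0,0,0,-0.0257],[0,0,0,0,0,-0.0257],[0,0,0,0,0,0]]'
python3 -c "
from h import *
s=st();print(np.round(s['qpos'],2));delta([.377,.366,.05],np.radians(127))
f=bot.grab_frame('top');g=bot.grab_frame('side')
crop(f,130,220,220,290,8,'pics/a1.png')
"
```

```text
clock: 16.12
position: [0.5417, -0.1105, 0.2139]
tool_rot: [3.141, -0.0, 1.571]
force: [0.4, -0.0, -0.0]
grip_width: 0.0856
clock: 17.12
position: [0.5417, 0.0895, 0.2139]
tool_rot: [3.141, -0.0, 1.571]
force: [-0.0, -0.3, -0.3]
grip_width: 0.0857
clock: 18.12
position: [0.451, 0.2894, 0.2139]
tool_rot: [3.141, -0.0, 1.571]
force: [1.1, 0.5, -0.3]
grip_width: 0.0857
clock: 19.12
position: [0.3769, 0.3636, 0.2139]
tool_rot: [3.141, -0.0, 2.216]
force: [-0.5, -0.5, -0.1]
grip_width: 0.0854
t 19.12 p [0.3769 0.3636 0.2139] rpy [ 3.1414e+00 -3.0000e-04  2.2155e+00] F [-0.5 -0.5 -0.1] w 0.0854
[-1.06  0.39  0.23  1.89 -0.12  0.87 -0.12]
tool shift units [0.073 0.06  6.556] yaw now 2.2155
turn units [ 0.     -0.     -0.0002] deg [ 0.  -0.  -0.1]
```

View pics/a1.png

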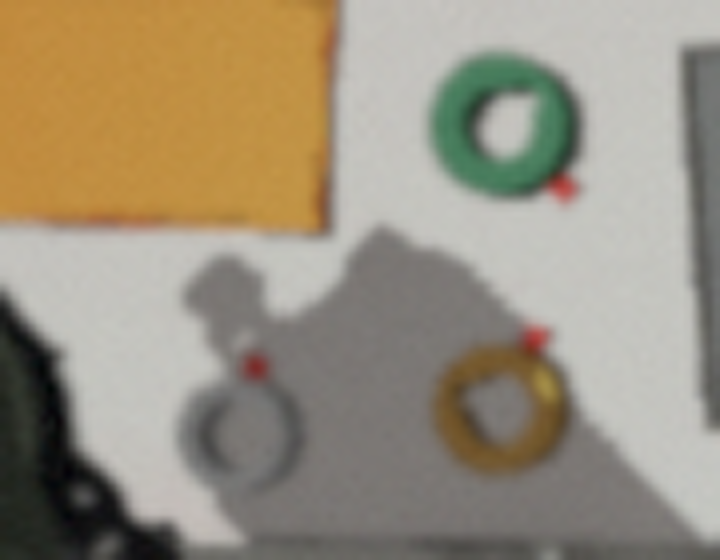

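```bash
python3 -m handwheel '[[0.07,0.06,1,0,0,0],[0,0,1,0,0,0],[0,0,1,0,0,0],[0,0,1,0,0,0],[0,0,1,0,0,0],[0,0,1,0,0,0],[0,0,1,0,0,0],[0,0,1,0,0,0]]'
python3 -m handwheel '[[0,0,0.4,0,0,0],[0,0,0,0,0,0]]'
python3 -m handwheel '[[0,0,0,0,0,0],[0,0,0,0,0,0],[0,0,0,0,0,0],[0,0,0,0,0,0]]' 1 20
python3 -m handwheel '[[0,0,0,0,0,0],[0,0,0,0,0,0],[0,0,0,0,0,0]]' -0.5
python3 -c "
from h import *
s=st();f=bot.grab_frame('top');g=bot.grab_frame('side')
crop(g,260,270,340,340,8,'pics/a2.png')
"
```

```text
clock: 20.23
position: [0.377, 0.366, 0.013]
tool_rot: [3.141, 0.0, 2.213]
force: [0.8, 0.1, 0.3]
grip_width: 0.0853
clock: 20.48
position: [0.3768, 0.3658, 0.0036]
tool_rot: [-3.141, 0.0, 2.215]
force: [0.7, -0.2, 0.6]
grip_width: 0.0856
clock: 20.98
position: [0.377, 0.3662, 0.0045]
tool_rot: [3.141, -0.0, 2.216]
force: [-1.4, -1.2, 9.2]
grip_width: 0.0415
clock: 21.35
position: [0.3769, 0.366, 0.0038]
tool_rot: [3.142, -0.0, 2.217]
force: [-0.1, -0.4, -0.6]
grip_width: 0.0644
t 21.35 p [0.3769 0.366  0.0038] rpy [ 3.1416 -0.      2.2166] F [-0.1 -0.4 -0.6] w 0.0644
```

View pics/a2.png

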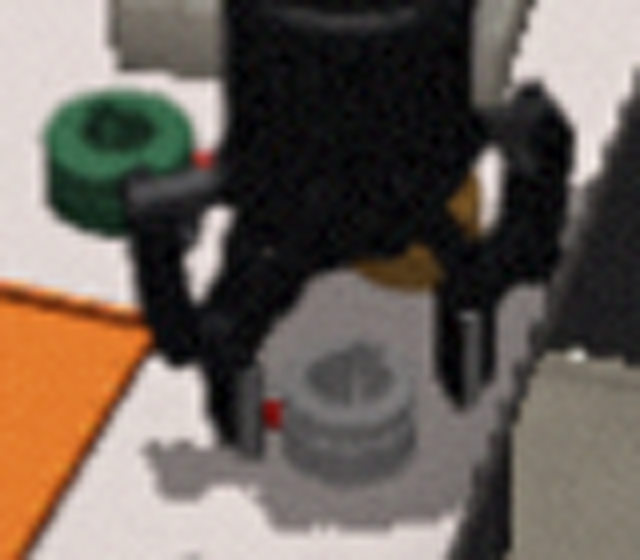

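```bash
python3 -m handwheel '[[0,0,0,0,0,0],[0,0,0,0,0,0.028],[0,0,0,0,0,0.028],[0,0,0,0,0,0.028],[0,0,0,0,0,0.028],[0,0,0,0,0,0.028],[0,0,0,0,0,0.028],[0,0,0,0,0,0.028]]' -1
python3 -m handwheel '[[0,0,0,0,0,0.028],[0,0,0,0,0,0.026],[0,0,0,0,0,0]]'
python3 -m handwheel '[[0,0,0,0,0,0],[0,0,0,0,0,0],[0,0,0,0,0,0],[0,0,0,0,0,0],[0,0,0,0,0,0]]' 1 20
python3 -m handwheel '[[0,0,0,0,0,0],[0,0,0,0,0,0],[0,0,0,0,0,0]]' -0.5
python3 -c "
from h import *
s=st();f=bot.grab_frame('top');g=bot.grab_frame('side')
crop(g,260,270,340,340,8,'pics/a3.png')
print(redblob(g,(.377,.366),.045))
"
```

```text
clock: 22.45
position: [0.3768, 0.366, 0.0038]
tool_rot: [-3.141, -0.0, 0.979]
force: [0.7, -0.2, -0.6]
grip_width: 0.0853
clock: 22.82
position: [0.3767, 0.3661, 0.0036]
tool_rot: [3.141, 0.0, 0.647]
force: [-1.2, -0.9, -0.7]
grip_width: 0.0853
clock: 23.45
position: [0.377, 0.3659, 0.004]
tool_rot: [-3.141, -0.0, 0.646]
force: [-0.2, -0.2, 6.5]
grip_width: 0.0415
clock: 23.82
position: [0.3769, 0.366, 0.0037]
tool_rot: [3.142, 0.0, 0.646]
force: [1.0, -0.1, 1.1]
grip_width: 0.0641
t 23.82 p [0.3769 0.366  0.0037] rpy [3.1416e+00 1.0000e-04 6.4580e-01] F [ 1.  -0.1  1.1] w 0.0641
(array([0.40330138, 0.36218423, 0.0035    ]), 6)
```

View pics/a3.png

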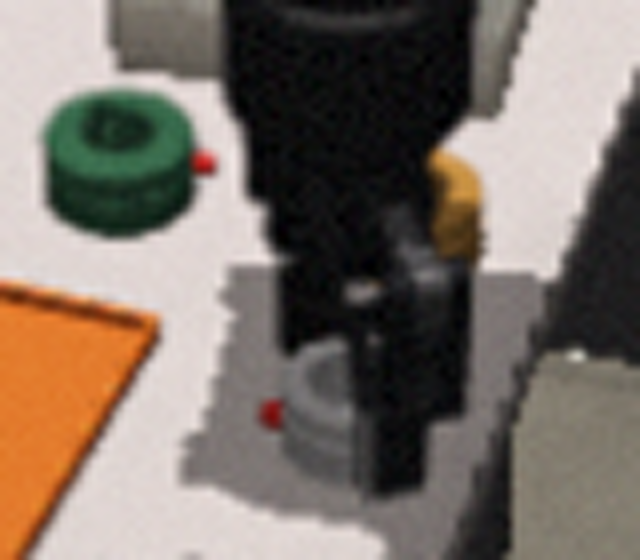

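```bash
python3 -m handwheel '[[0,0,0,0,0,0],[0,0,0,0,0,0],[0,0,0,0,0,0],[0,0,0,0,0,0]]' 1 60
python3 -m handwheel '[[0,0,-1,0,0,0],[0,0,-1,0,0,0],[0,0,-1,0,0,-0.0262],[0,0,-1,0,0,-0.0262],[0,0,0,0,0,-0.0262],[0,0,0,0,0,-0.0262],[0,0,0,0,0,-0.0262],[0,0,0,0,0,-0.0262]]'
python3 -m handwheel '[[0,0,0,0,0,-0.0262],[0,0,0,0,0,-0.0262],[0,0,0,0,0,-0.0262],[0,0,0,0,0,-0.0262],[0,0,0,0,0,-0.0264],[0,0,0,0,0,0]]'
python3 -c "
from h import *
s=st();f=bot.grab_frame('top');g=bot.grab_frame('side')
delta([.6298,.256,.084],np.radians(140.9))
crop(g,240,240,340,320,7,'pics/a4.png')
"
```

```text
clock: 24.42
position: [0.3769, 0.3659, 0.0041]
tool_rot: [-3.141, -0.0, 0.646]
force: [-1.4, -1.3, 10.2]
grip_width: 0.04
clock: 25.42
position: [0.3768, 0.3659, 0.1038]
tool_rot: [-3.142, 0.0, 1.639]
force: [0.2, -0.0, -1.8]
grip_width: 0.0402
clock: 26.18
position: [0.377, 0.3657, 0.1038]
tool_rot: [-3.141, -0.0, 2.457]
force: [0.9, 0.6, -1.8]
grip_width: 0.0401
t 26.18 p [0.377  0.3657 0.1038] rpy [-3.1415e+00 -3.0000e-04  2.4566e+00] F [ 0.9  0.6 -1.8] w 0.0401
tool shift units [-10.601   3.031   0.79 ] yaw now 2.4534
turn units [-0.     -0.     -0.0009] deg [-0.  -0.  -0.3]
```

View pics/a4.png

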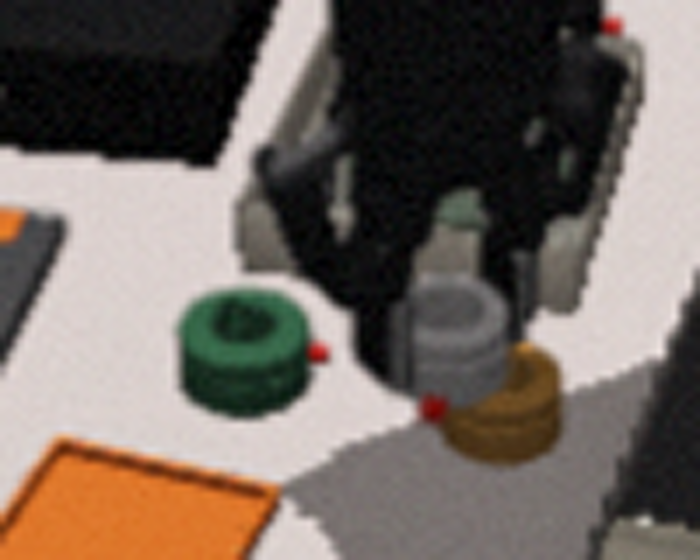

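```bash
python3 -m handwheel '[[-1,0.28,0,0,0,0],[-1,0.28,0,0,0,0],[-1,0.28,0,0,0,0],[-1,0.28,0,0,0,0],[-1,0.28,0,0,0,0],[-1,0.28,0,0,0,0],[-1,0.28,0,0,0,0],[-1,0.28,0,0,0,0]]'
python3 -m handwheel '[[-1,0.28,0,0,0,0],[-1,0.28,0,0,0,0],[-0.6,0.23,0.5,0,0,0],[0,0,0.2,0,0,0],[0,0,0,0,0,0]]'
python3 -c "
from h import *
s=st();f=bot.grab_frame('top');g=bot.grab_frame('side')
z=s['position'][2]-.0037
delta([.6298,.256,.084],np.radians(140.9))
rb=redblob(g,(.6298-.1,.256+.27),.3)
P=g['pixels'].astype(int);ex=np.clip(P[...,2]-np.maximum(P[...,0],P[...,1])-40,0,None);ex[:240]=0;ex[300:]=0;ex[:,:190]=0;ex[:,265:]=0
vv,uu=np.nonzero(ex>20);print(list(zip(uu,vv))[:30])
crop(g,190,230,270,300,8,'pics/a5.png')
"
```

```text
clock: 27.28
position: [0.5679, 0.2828, 0.1036]
tool_rot: [-3.141, 0.0, 2.455]
force: [0.2, -0.4, -0.9]
grip_width: 0.0398
clock: 27.9
position: [0.6289, 0.2579, 0.0853]
tool_rot: [-3.14, -0.001, 2.458]
force: [-0.3, 0.9, -1.7]
grip_width: 0.0396
t 27.9 p [0.6289 0.2579 0.0853] rpy [-3.1401e+00 -1.2000e-03  2.4580e+00] F [-0.3  0.9 -1.7] w 0.0396
tool shift units [-0.063 -0.054  0.092] yaw now 2.4584
turn units [-0.     -0.0001 -0.0001] deg [-0. -0. -0.]
[(np.int64(223), np.int64(262)), (np.int64(224), np.int64(262)), (np.int64(222), np.int64(263)), (np.int64(223), np.int64(263)), (np.int64(224), np.int64(263)), (np.int64(223), np.int64(264)), (np.int64(233), np.int64(269)), (np.int64(234), np.int64(269)), (np.int64(232), np.int64(270)), (np.int64(233), np.int64(270)), (np.int64(234), np.int64(270)), (np.int64(235), np.int64(270)), (np.int64(236), np.int64(270)), (np.int64(237), np.int64(270)), (np.int64(238), np.int64(270)), (np.int64(239), np.int64(270)), (np.int64(240), np.int64(270)), (np.int64(241), np.int64(270)), (np.int64(233), np.int64(271)), (np.int64(234), np.int64(271)), (np.int64(235), np.int64(271)), (np.int64(236), np.int64(271)), (np.int64(237), np.int64(271)), (np.int64(238), np.int64(271)), (np.int64(239), np.int64(271)), (np.int64(240), np.int64(271)), (np.int64(241), np.int64(271)), (np.int64(242), np.int64(271)), (np.int64(233), np.int64(272)), (np.int64(234), np.int64(272))]
```

View pics/a5.png

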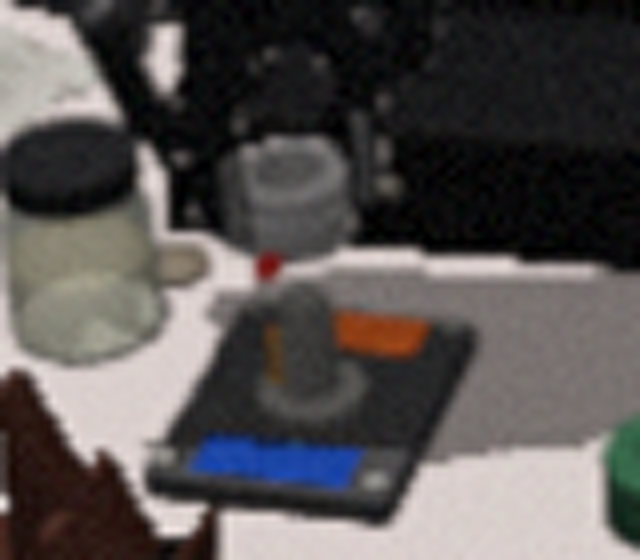

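```bash
python3 -m handwheel '[[-0.063,-0.054,0,0,0,0],[0,0,0,0,0,0]]'; python3 -c "
from h import *
s=st();g=bot.grab_frame('side')
P=g['pixels'].astype(int);ex=np.clip(P[...,2]-np.maximum(P[...,0],P[...,1])-40,0,None).astype(float);ex[:255]=0;ex[267:]=0;ex[:,:215]=0;ex[:,230:]=0
vv,uu=np.nonzero(ex>10);e=ex[vv,uu];c=np.array([(uu*e).sum(),(vv*e).sum()])/e.sum()
z=s['position'][2]-.0037+.003
w=px2w(g,c,z)[0];d=w-s['position'];print(c,w,np.hypot(d[0],d[1]),np.degrees(np.arctan2(d[1],d[0])))
b=s['position'][2]-.0037
for x in (s['position'][:2],):
  q=sil(g,x[0],x[1],.021,b)
  print('pred hub box',(q.min(0)-[190,230]+.5)*8,(q.max(0)-[190,230]+.5)*8)
  a=np.linspace(0,6.28,40)
  print('pred boss',(w2px(g,np.c_[x[0]+.0195*np.cos(a),x[1]+.0195*np.sin(a),0*a+.016]).min(0)-[190,230]+.5)*8,(w2px(g,np.c_[x[0]+.0195*np.cos(a),x[1]+.0195*np.sin(a),0*a+.016]).max(0)-[190,230]+.5)*8)
crop(g,190,230,270,300,8,'pics/a6.png')
"
```

```text
clock: 28.25
position: [0.6305, 0.2552, 0.0866]
tool_rot: [3.141, 0.0, 2.458]
force: [0.5, -0.4, -1.0]
grip_width: 0.0399
t 28.25 p [0.6305 0.2552 0.0866] rpy [3.1413e+00 2.0000e-04 2.4577e+00] F [ 0.5 -0.4 -1. ] w 0.0399
[222.98  261.844] [0.62767643 0.28013904 0.08594636] 0.025118231254165676 96.54608313633204
pred hub box [223.82953536 129.95479472] [352.7911857  260.11904921]
pred boss [251.44009794 355.25489049] [362.29587406 419.38044539]
```

View pics/a6.png

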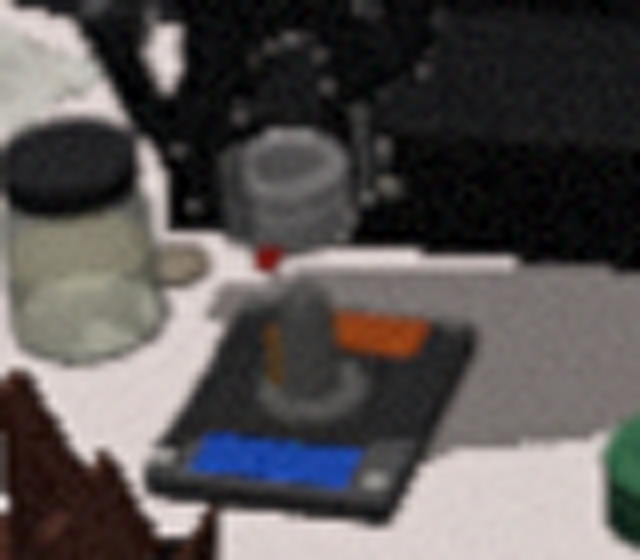

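```bash
python3 -m handwheel '[[0,0,0.5,0,0,0],[0,0,0.3,0,0,0],[0,0,0,0,0,0]]'; python3 -c "
from h import *
s=st();delta([.6297,.2557,.0197],np.radians(140.9))"
```

```text
clock: 28.68
position: [0.63, 0.2551, 0.0652]
tool_rot: [-3.14, -0.001, 2.458]
force: [1.1, -0.2, -1.1]
grip_width: 0.04
t 28.68 p [0.63   0.2551 0.0652] rpy [-3.1401e+00 -7.0000e-04  2.4579e+00] F [ 1.1 -0.2 -1.1] w 0.04
tool shift units [0.025 0.015 1.819] yaw now 2.4579
turn units [-0.0002 -0.0001 -0.0002] deg [-0.1 -0.  -0.1]
```

```bash
python3 -m handwheel '[[0.02,0.015,0.2,0,0,0],[0,0,0.2,0,0,0],[0,0,0.2,0,0,0],[0,0,0,0,0,0]]';python3 -m handwheel '[[0,0,0.2,0,0,0],[0,0,0.2,0,0,0],[0,0,0,0,0,0]]'; python3 -c "
from h import *
s=st();delta([.6297,.2557,.0197],np.radians(140.9))"
```

```text
clock: 29.18
position: [0.6302, 0.2557, 0.0508]
tool_rot: [-3.141, -0.0, 2.458]
force: [-0.2, -0.4, -1.9]
grip_width: 0.0405
clock: 29.55
position: [0.6302, 0.2556, 0.0407]
tool_rot: [-3.141, -0.0, 2.458]
force: [-0.8, -1.3, -3.3]
grip_width: 0.0401
t 29.55 p [0.6302 0.2556 0.0407] rpy [-3.1409e+00 -2.0000e-04  2.4578e+00] F [-0.8 -1.3 -3.3] w 0.0401
tool shift units [ 0.016 -0.01   0.839] yaw now 2.4578
turn units [-0.0001 -0.     -0.0002] deg [-0.  -0.  -0.1]
```

```bash
python3 -m handwheel '[[0,0,0.2,0,0,0],[0,0,0.2,0,0,0],[0,0,0,0,0,0]]';python3 -m handwheel '[[0,0,0.2,0,0,0],[0,0,0.2,0,0,0],[0,0,0.05,0,0,0],[0,0,0,0,0,0]]'; python3 -c "
from h import *
s=st();delta([.6297,.2557,.0197],np.radians(140.9));g=bot.grab_frame('side');crop(g,190,230,270,300,8,'pics/a7.png')"
```

```text
clock: 29.92
position: [0.6302, 0.2556, 0.0307]
tool_rot: [-3.141, -0.0, 2.458]
force: [-0.8, -3.3, -3.7]
grip_width: 0.0402
clock: 30.42
position: [0.6303, 0.2556, 0.0202]
tool_rot: [-3.141, -0.0, 2.458]
force: [-3.5, -4.9, 2.0]
grip_width: 0.0402
t 30.43 p [0.6303 0.2556 0.0202] rpy [-3.1411e+00 -1.0000e-04  2.4578e+00] F [-3.5 -4.9  2. ] w 0.0402
tool shift units [ 0.02  -0.012  0.02 ] yaw now 2.4578
turn units [-0.0001 -0.     -0.0002] deg [-0.  -0.  -0.1]
```

View pics/a7.png

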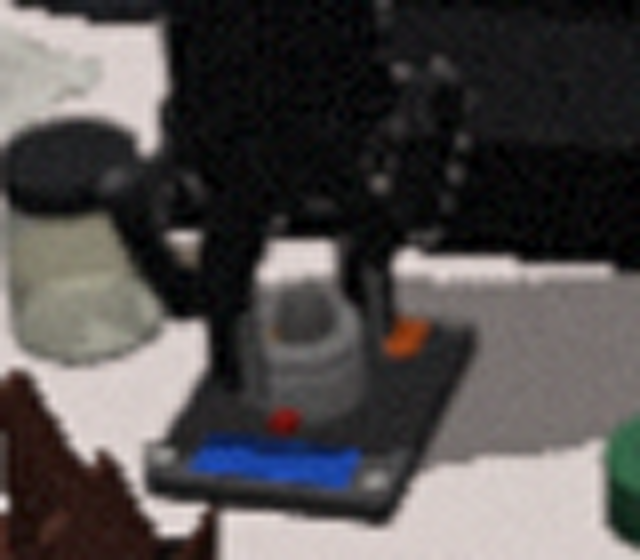

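```bash
python3 -m handwheel '[[0,0,0.05,0,0,0],[0,0,0,0,0,0]]';python3 -m handwheel '[[0,0,0,0,0,0],[0,0,0,0,0,0],[0,0,0,0,0,0],[0,0,0,0,0,0]]' -0.4; python3 -c "
from h import *
s=st();f=bot.grab_frame('top');g=bot.grab_frame('side');crop(g,190,230,270,300,8,'pics/a8.png')"
python3 -m handwheel '[[0,0,0,0,0,0],[0,0,0,0,0,0],[0,0,0,0,0,0],[0,0,0,0,0,0]]' 1 60
python3 -m handwheel '[[0,0,-0.5,0,0,0],[0,0,-1,0,0,0],[0,0,-1,0,0,0],[0,0,-1,0,0,0],[0,0,-0.8,0,0,0],[0,0,0,0,0,0.0253],[0,0,0,0,0,0.0253],[0,0,0,0,0,0.0253]]'
python3 -m handwheel '[[0,0,0,0,0,0.0253],[0,0,0,0,0,0.0253],[0,0,0,0,0,0.0253],[0,0,0,0,0,0.0253],[0,0,0,0,0,0.0253],[0,0,0,0,0,0.0253],[0,0,0,0,0,0.0251]]'
python3 -c "
from h import *
s=st();delta([.428,-.22,.12],np.radians(50))"
```

```text
clock: 30.72
position: [0.6304, 0.2556, 0.0201]
tool_rot: [-3.141, -0.0, 2.458]
force: [-10.0, -7.0, 19.8]
grip_width: 0.0404
clock: 31.22
position: [0.6304, 0.256, 0.0188]
tool_rot: [3.141, -0.0, 2.458]
force: [-0.3, 0.2, -0.5]
grip_width: 0.0597
t 31.23 p [0.6304 0.256  0.0188] rpy [ 3.1414 -0.      2.458 ] F [-0.3  0.2 -0.5] w 0.0597
clock: 31.82
position: [0.6302, 0.2556, 0.0191]
tool_rot: [-3.141, -0.0, 2.458]
force: [-3.2, -2.0, 7.2]
grip_width: 0.0403
clock: 32.83
position: [0.6304, 0.2559, 0.1268]
tool_rot: [3.141, -0.0, 1.976]
force: [-0.8, -0.1, -1.5]
grip_width: 0.0403
clock: 33.7
position: [0.6303, 0.2561, 0.1267]
tool_rot: [-3.141, -0.0, 0.864]
force: [0.2, 0.2, -0.5]
grip_width: 0.04
t 33.7 p [0.6303 0.2561 0.1267] rpy [-3.1412e+00 -2.0000e-04  8.6450e-01] F [ 0.2  0.2 -0.5] w 0.04
tool shift units [-19.74    6.204   0.261] yaw now 0.8645
turn units [-0.0001 -0.     -0.0013] deg [-0.  -0.  -0.5]
```

View pics/a8.png

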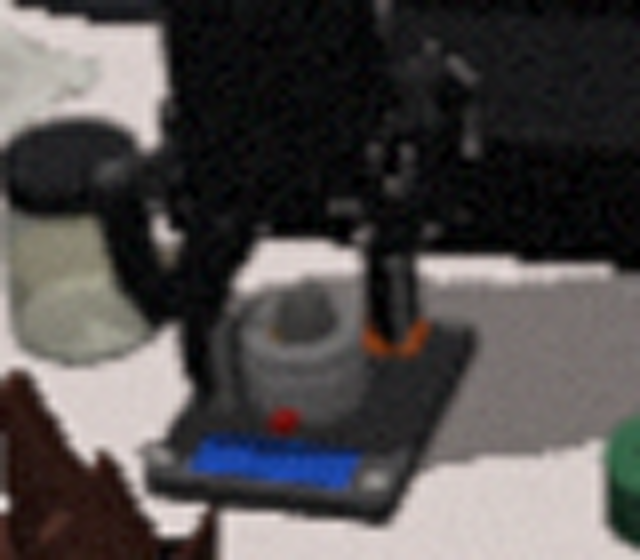

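```bash
python3 -m handwheel '[[-1,0.31,0,0,0,0],[-1,0.31,0,0,0,0],[-1,0.31,0,0,0,0],[-1,0.31,0,0,0,0],[-1,0.31,0,0,0,0],[-1,0.31,0,0,0,0],[-1,0.31,0,0,0,0],[-1,0.31,0,0,0,0]]'
python3 -m handwheel '[[-1,0.31,0,0,0,0],[-1,0.31,0,0,0,0],[-1,0.31,0,0,0,0],[-1,0.31,0,0,0,0],[-1,0.31,0,0,0,0],[-1,0.31,0,0,0,0],[-1,0.31,0,0,0,0],[-1,0.31,0,0,0,0]]'
python3 -m handwheel '[[-1,0.31,1,0,0,0],[-1,0.31,1,0,0,0],[-1,0.31,0.4,0,0,0],[-0.7,0.31,0,0,0,0],[0,0,0,0,0,0]]'
python3 -c "
from h import *
s=st();f=bot.grab_frame('top');g=bot.grab_frame('side')
print([np.round(px2w(g,redblob(g,(.43,-.2),.0001) or (0,0),.06)[0],3)] if 0 else '')
delta([.428,-.22,.0075],np.radians(50));crop(f,300,220,400,290,7,'pics/b1.png');crop(g,290,180,370,250,8,'pics/b2.png')"
```

```text
clock: 34.7
position: [0.5484, 0.0625, 0.1267]
tool_rot: [-3.141, -0.001, 0.87]
force: [-0.4, -0.5, -0.9]
grip_width: 0.0402
clock: 35.7
position: [0.4669, -0.1303, 0.1267]
tool_rot: [3.141, -0.001, 0.87]
force: [0.8, -0.6, -1.8]
grip_width: 0.0404
clock: 36.33
position: [0.4308, -0.2216, 0.0666]
tool_rot: [3.141, -0.0, 0.867]
force: [1.2, 0.3, -1.0]
grip_width: 0.0403
t 36.33 p [ 0.4308 -0.2216  0.0666] rpy [ 3.1411e+00 -1.0000e-04  8.6720e-01] F [ 1.2  0.3 -1. ] w 0.0403

tool shift units [-0.089 -0.104  2.363] yaw now 0.8695
turn units [ 0.     -0.0001 -0.0005] deg [ 0.  -0.  -0.2]
```

View pics/b2.png

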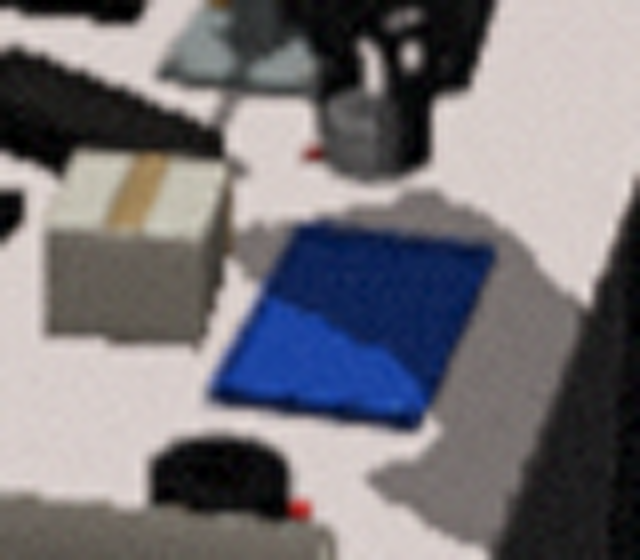

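View pics/b1.png

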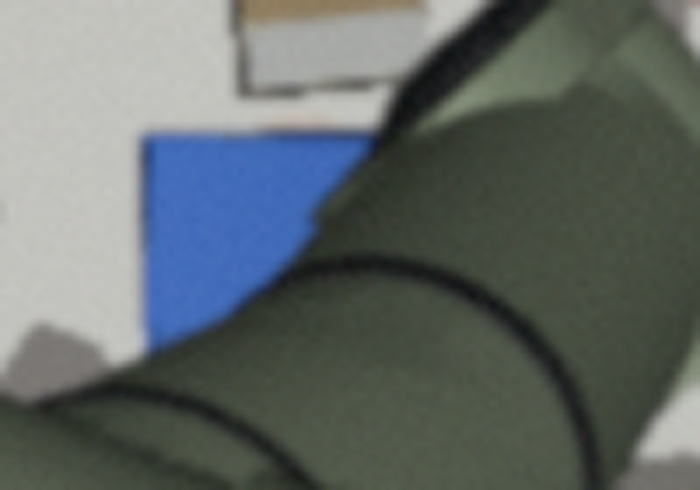

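```bash
python3 -m handwheel '[[-0.07,-0.07,0.8,0,0,0],[0,0,0.8,0,0,0],[0,0,0.5,0,0,0],[0,0,0.25,0,0,0],[0,0,0,0,0,0]]'
python3 -m handwheel '[[0,0,0,0,0,0],[0,0,0,0,0,0],[0,0,0,0,0,0]]' -0.25
python3 -c "
from h import *
s=st();g=bot.grab_frame('side')
crop(g,290,160,370,230,8,'pics/b3.png')"
```

```text
clock: 37.05
position: [0.4286, -0.2205, 0.0076]
tool_rot: [-3.141, 0.0, 0.87]
force: [-0.1, -0.1, -0.6]
grip_width: 0.0401
clock: 37.42
position: [0.4287, -0.2206, 0.0078]
tool_rot: [3.141, -0.0, 0.869]
force: [-0.6, 0.9, -0.2]
grip_width: 0.0532
t 37.42 p [ 0.4287 -0.2206  0.0078] rpy [ 3.1412e+00 -2.0000e-04  8.6950e-01] F [-0.6  0.9 -0.2] w 0.0532
```

View pics/b3.png

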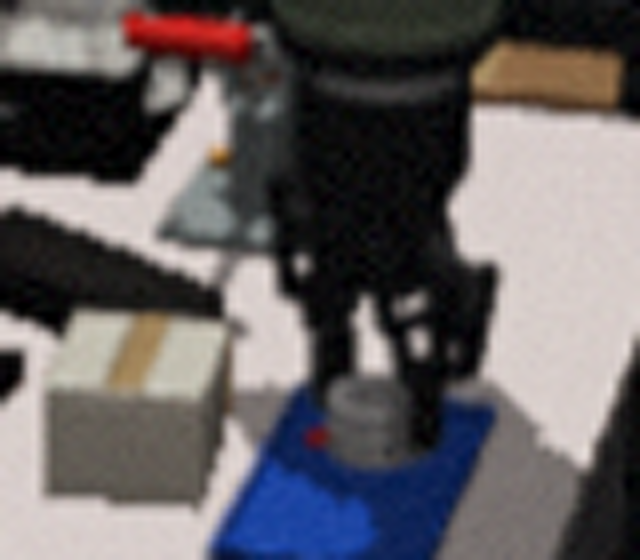

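```bash
python3 -m handwheel '[[0,0,-0.5,0,0,0],[0,0,-1,0,0,0],[0,0,-1,0,0,-0.0279],[0,0,-1,0,0,-0.0279],[0,0,-1,0,0,-0.0279],[0,0,-1,0,0,-0.0279],[1,0.5,-0.5,0,0,0],[1,0.5,0,0,0,0]]' -1
python3 -m handwheel '[[1,0.5,0,0,0,0],[1,0.5,0,0,0,0],[1,0.5,0,0,0,0],[1,0.5,0,0,0,0],[1,0,0,0,0,0],[1,0,0,0,0,0],[1,0,0,0,0,0],[1,0,0,0,0,0]]'
python3 -m handwheel '[[1,0,0,0,0,0],[1,0,0,0,0,0],[1,-0.5,0,0,0,0],[1,-0.5,0,0,0,0],[1,-0.5,0,0,0,0],[1,-0.5,0,0,0,0],[1,-0.5,0,0,0,0],[1,-0.5,0,0,0,0]]'
python3 -c "
from h import *
s=st();f=bot.grab_frame('top');g=bot.grab_frame('side')
for n,x0 in [('hub_brass',(.386,.266)),('hub_green',(.489,.265)),('hub_black',(.444,-.014))]:
  for F in (f,g):
    b=hub(n,F,x0)
    if b: 
      rb=redblob(F,b[0],.045); print(n,np.round(b[0],4),round(b[1]),b[2],rb)
delta([.386,.267,.1],np.radians(114))
crop(f,130,220,310,290,4,'pics/c1.png');crop(g,250,210,350,310,6,'pics/c2.png')"
```

```text
clock: 38.48
position: [0.4541, -0.1705, 0.1594]
tool_rot: [3.139, 0.0, 1.569]
force: [-0.5, 0.7, -0.1]
grip_width: 0.0854
clock: 39.48
position: [0.5034, 0.0299, 0.1584]
tool_rot: [3.141, 0.0, 1.57]
force: [-0.4, -0.6, 0.1]
grip_width: 0.0854
clock: 40.48
position: [0.4281, 0.2299, 0.1583]
tool_rot: [3.141, 0.0, 1.57]
force: [0.0, -0.3, -0.1]
grip_width: 0.0857
t 40.48 p [0.4281 0.2299 0.1583] rpy [3.1412 0.     1.5703] F [ 0.  -0.3 -0.1] w 0.0857
hub_brass [0.3636 0.2402] 165 82.0 (array([0.38591521, 0.23864212, 0.0035    ]), 6)
hub_brass [0.3611 0.2467] 25 269.0 (array([0.36461385, 0.22437489, 0.0035    ]), 44)
hub_green [0.4858 0.2451] 239 40.0 (array([0.46642191, 0.2473917 , 0.0035    ]), 5)
hub_green [0.4893 0.2647] 29 306.0 (array([0.46453491, 0.24592593, 0.0035    ]), 7)
hub_black [ 0.4437 -0.0115] 24 304.0 (array([ 0.41585973, -0.02553256,  0.0035    ]), 7)
hub_black [ 0.4502 -0.0325] 159 101.0 (array([ 0.41411612, -0.02771117,  0.0035    ]), 7)
tool shift units [ 1.533 -1.722  2.311] yaw now 1.5694
turn units [ 0.      0.     -0.0669] deg [  0.    0.  -24.1]
```

View pics/c1.png

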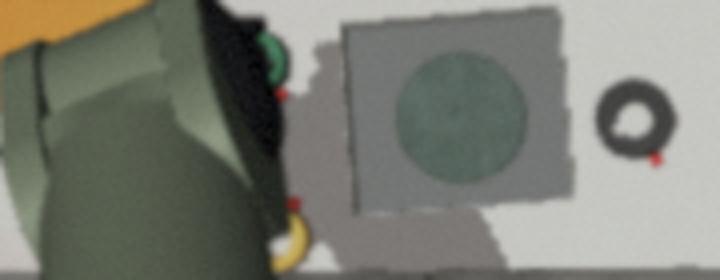

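View pics/c2.png

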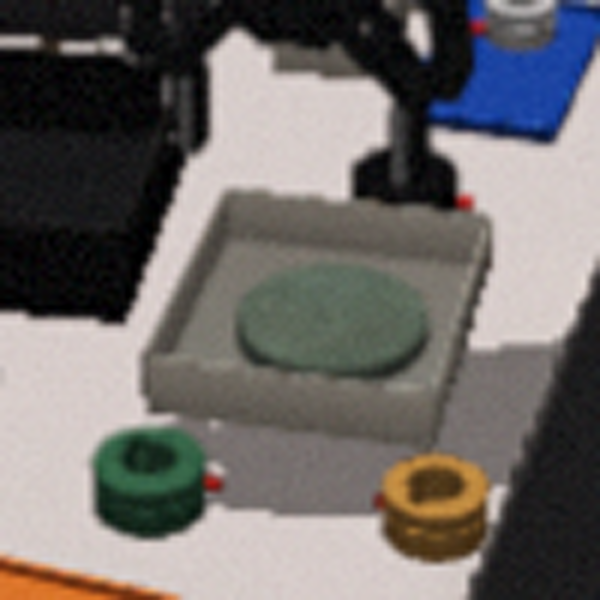

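```bash
python3 -c "
from h import *
g=bot.grab_frame('side')
p=px2w(g,(313.3,293.3),.003)[0];d=p-[.361,.2467,0];print(p,np.degrees(np.arctan2(d[1],d[0])),np.hypot(d[0],d[1]))
p=px2w(g,[(249+.0,0)],.003)
f=bot.grab_frame('top');print('box corner',px2w(f,(130+352/4,220+212/4),.033))
delta([.362,.247,.05],np.radians(117))"
```

```text
[0.38656132 0.23727102 0.003     ] -20.247852395547216 0.027244935962132875
box corner [[0.37834024 0.19029738 0.033     ]]
tool shift units [ 0.725 -2.676  4.305] yaw now 1.5696
turn units [ 0.      0.     -0.0752] deg [  0.    0.  -27.1]
```

```bash
python3 -m handwheel '[[0.24,-0.9,0,0,0,0],[0.24,-0.9,0,0,0,0],[0.24,-0.88,0,0,0,0],[0,0,1,0,0,-0.0232],[0,0,1,0,0,-0.0232],[0,0,1,0,0,-0.0232],[0,0,0,0,0,0]]' -0.7
python3 -c "
from h import *
s=st();f=bot.grab_frame('top');g=bot.grab_frame('side');delta([.362,.247,.004],np.radians(115))
crop(g,260,250,340,320,8,'pics/c3.png')"
```

```text
clock: 41.85
position: [0.3613, 0.2464, 0.0816]
tool_rot: [-3.139, 0.001, 2.006]
force: [0.1, 0.5, 1.0]
grip_width: 0.0725
t 41.85 p [0.3613 0.2464 0.0816] rpy [-3.1390e+00  7.0000e-04  2.0063e+00] F [0.1 0.5 1. ] w 0.0725
tool shift units [-4.000e-03 -1.000e-03  3.163e+00] yaw now 2.0035
turn units [-0.      0.     -0.0006] deg [-0.   0.  -0.2]
```

View pics/c3.png

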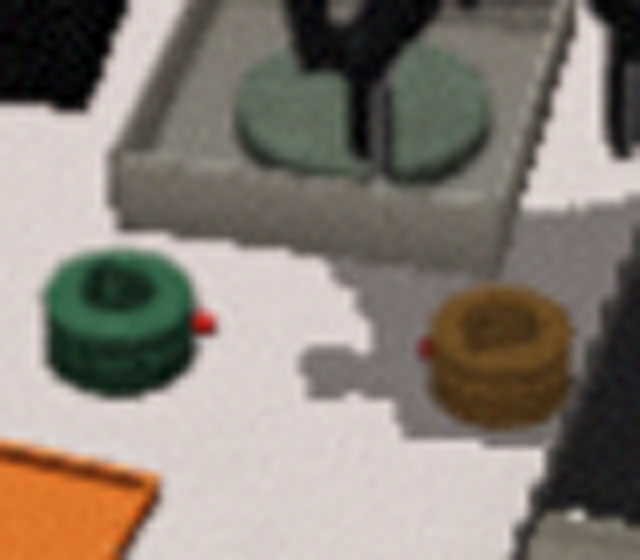

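```bash
python3 -m handwheel '[[0,0,1,0,0,0],[0,0,1,0,0,0],[0,0,0.8,0,0,0],[0,0,0.3,0,0,0],[0,0,0,0,0,0]]'
python3 -m handwheel '[[0,0,0,0,0,0],[0,0,0,0,0,0],[0,0,0,0,0,0],[0,0,0,0,0,0]]' 1 20
python3 -m handwheel '[[0,0,0,0,0,0],[0,0,0,0,0,0],[0,0,0,0,0,-0.0278],[0,0,0,0,0,-0.0278],[0,0,0,0,0,-0.0278],[0,0,0,0,0,-0.0278],[0,0,0,0,0,-0.0278],[0,0,0,0,0,-0.0278]]' -0.5
python3 -m handwheel '[[0,0,0,0,0,-0.0278],[0,0,0,0,0,-0.0278],[0,0,0,0,0,-0.0276],[0,0,0,0,0,0]]'
python3 -m handwheel '[[0,0,0,0,0,0],[0,0,0,0,0,0],[0,0,0,0,0,0],[0,0,0,0,0,0]]' 1 20
python3 -m handwheel '[[0,0,0,0,0,0],[0,0,0,0,0,0],[0,0,0,0,0,0]]' -0.5
python3 -c "
from h import *
s=st();f=bot.grab_frame('top');g=bot.grab_frame('side')
crop(g,260,250,340,320,8,'pics/c4.png');crop(f,150,220,250,290,7,'pics/c5.png');print(np.round(s['qpos'],2))"
```

```text
clock: 42.58
position: [0.3619, 0.2475, 0.0055]
tool_rot: [3.141, 0.0, 2.007]
force: [-0.3, -0.2, -0.3]
grip_width: 0.0725
clock: 43.08
position: [0.362, 0.2477, 0.0059]
tool_rot: [3.14, -0.0, 2.008]
force: [-0.8, -0.8, 11.6]
grip_width: 0.0461
clock: 44.08
position: [0.3617, 0.2474, 0.0051]
tool_rot: [-3.142, 0.0, 3.062]
force: [0.8, -0.1, -1.0]
grip_width: 0.0639
clock: 44.58
position: [0.3617, 0.2472, 0.0051]
tool_rot: [3.141, -0.0, -2.706]
force: [-0.5, 0.5, -0.5]
grip_width: 0.0642
clock: 45.08
position: [0.3617, 0.2473, 0.0052]
tool_rot: [-3.141, 0.0, -2.708]
force: [0.4, -1.8, 6.1]
grip_width: 0.046
clock: 45.45
position: [0.3616, 0.2474, 0.005]
tool_rot: [-3.142, -0.0, -2.705]
force: [0.9, -0.4, -0.1]
grip_width: 0.0643
t 45.45 p [0.3616 0.2474 0.005 ] rpy [-3.1416e+00 -1.0000e-04 -2.7050e+00] F [ 0.9 -0.4 -0.1] w 0.0643
[-0.57  0.66 -0.21  2.21  0.43  0.31  0.86]
```

View pics/c4.png

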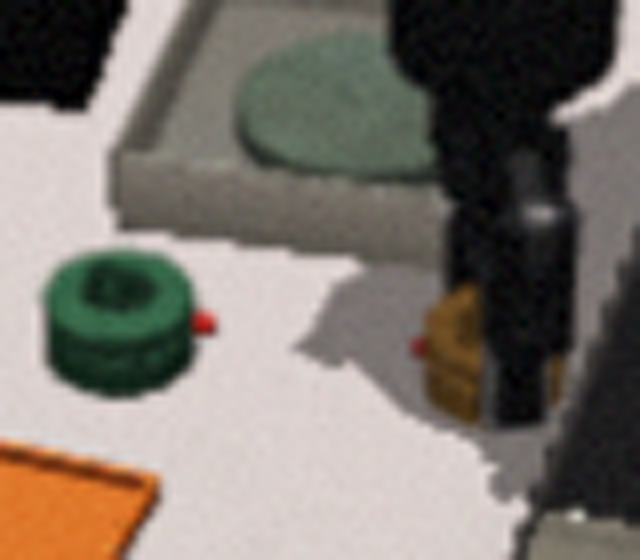

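View pics/c5.png

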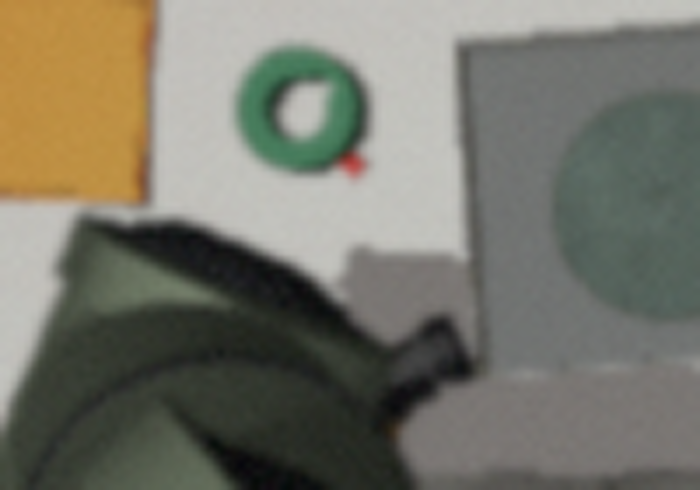

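```bash
python3 -c "
from h import *
g=bot.grab_frame('side')
P=g['pixels'].astype(int);ex=np.clip(P[...,2]-np.maximum(P[...,0],P[...,1])-35,0,None).astype(float);ex[:288]=0;ex[298:]=0;ex[:,:307]=0;ex[:,314:]=0
m=(P[...,1]-P[...,0]<15);ex*=m
vv,uu=np.nonzero(ex>10);e=ex[vv,uu];c=np.array([(uu*e).sum(),(vv*e).sum()])/e.sum()
for q in(c,(312.1,292.8)):
  p=px2w(g,q,.003)[0];d=p-[.3616,.2474,0];print(q,p,np.degrees(np.arctan2(d[1],d[0])),np.hypot(d[0],d[1]))
"
python3 -m handwheel '[[0,0,0,0,0,0],[0,0,0,0,0,0],[0,0,0,0,0,0],[0,0,0,0,0,0]]' 1 60
python3 -m handwheel '[[0,0,-1,0,0,0],[0,0,-1,0,0,0],[0,0,-1,0,0,0],[0,0,-1,0,0,0],[0,0,0,0,0,0]]'
```

```text
[312.        292.7173913] [0.39062129 0.23577729 0.003     ] -21.825567613225804 0.0312621646942511
(312.1, 292.8) [0.39026329 0.23605515 0.003     ] -21.593512443080883 0.030826772779571122
clock: 46.1
position: [0.3617, 0.2473, 0.0054]
tool_rot: [-3.141, 0.0, -2.705]
force: [-3.2, -2.0, 12.5]
grip_width: 0.0452
clock: 46.72
position: [0.3623, 0.2477, 0.1063]
tool_rot: [3.141, 0.003, -2.705]
force: [0.1, 0.1, -1.1]
grip_width: 0.0449
```

```bash
python3 -m handwheel '[[0,0,0,0,0,0.025],[0,0,0,0,0,0.025],[0,0,0,0,0,0.025],[0,0,0,0,0,0.025],[0,0,0,0,0,0.025],[0,0,0,0,0,0.025],[0,0,0,0,0,0.0253],[0,0,0,0,0,0]]'
python3 -c "
from h import *
s=st();delta([.6299,.2553,.0863],np.radians(141.9));f=bot.grab_frame('top');g=bot.grab_frame('side')
crop(g,240,220,340,300,7,'pics/c6.png');crop(f,150,200,250,290,7,'pics/c7.png')"
```

```text
clock: 47.72
position: [0.3613, 0.2472, 0.1044]
tool_rot: [-3.141, 0.0, 2.478]
force: [-0.0, 0.0, -0.7]
grip_width: 0.0448
t 47.73 p [0.3613 0.2472 0.1044] rpy [-3.1405e+00  4.0000e-04  2.4785e+00] F [-0.   0.  -0.7] w 0.0448
tool shift units [-8.267  6.869  0.72 ] yaw now 2.4785
turn units [-0.0002  0.0001  0.0003] deg [-0.1  0.   0.1]
```

View pics/c6.png

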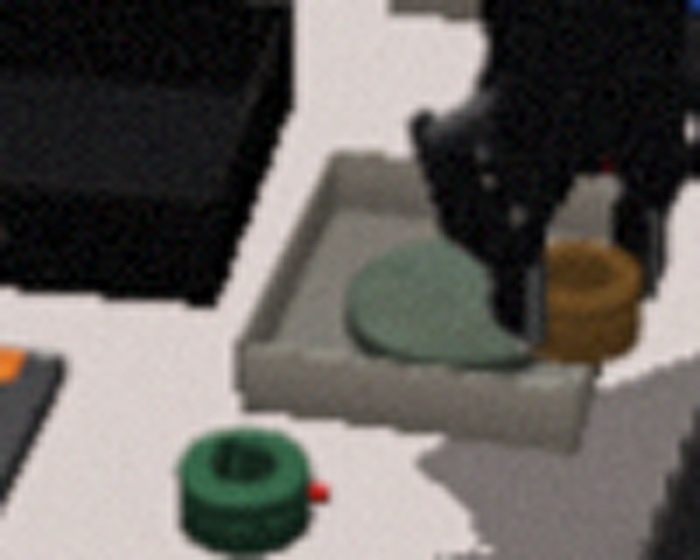

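```bash
python3 -m handwheel '[[-0.92,0.763,0,0,0,0],[-0.92,0.763,0,0,0,0],[-0.92,0.763,0,0,0,0],[-0.92,0.763,0,0,0,0],[-0.92,0.763,0,0,0,0],[-0.92,0.763,0,0,0,0],[-0.92,0.763,0,0,0,0],[-0.92,0.763,0,0,0,0]]'
python3 -m handwheel '[[-0.907,0.765,0.5,0,0,0],[0,0,0.4,0,0,0],[0,0,0.5,0,0,0],[0,0,0,0,0,0],[0,0,0,0,0,0]]'
python3 -c "
from h import *
s=st();delta([.6300,.2553,.021],np.radians(141.9));g=bot.grab_frame('side')
crop(g,190,230,270,300,8,'pics/c8.png')
b=s['position'][2]-.005
q=sil(g,*s['position'][:2],.0235,b)
print('pred hub box',(q.min(0)-[190,230]+.5)*8,(q.max(0)-[190,230]+.5)*8)"
```

```text
clock: 48.82
position: [0.6014, 0.2537, 0.1045]
tool_rot: [-3.141, -0.0, 2.48]
force: [0.1, -0.7, -0.7]
grip_width: 0.0448
clock: 49.45
position: [0.63, 0.2554, 0.0705]
tool_rot: [3.141, 0.0, 2.478]
force: [0.5, -0.4, -1.1]
grip_width: 0.0449
t 49.45 p [0.63   0.2554 0.0705] rpy [3.1413e+00 1.0000e-04 2.4781e+00] F [ 0.5 -0.4 -1.1] w 0.0449
tool shift units [-0.002 -0.005  1.978] yaw now 2.4781
turn units [0.     0.     0.0002] deg [0.  0.  0.1]
pred hub box [222.04933572 169.79511767] [364.74315039 307.89902533]
```

View pics/c8.png

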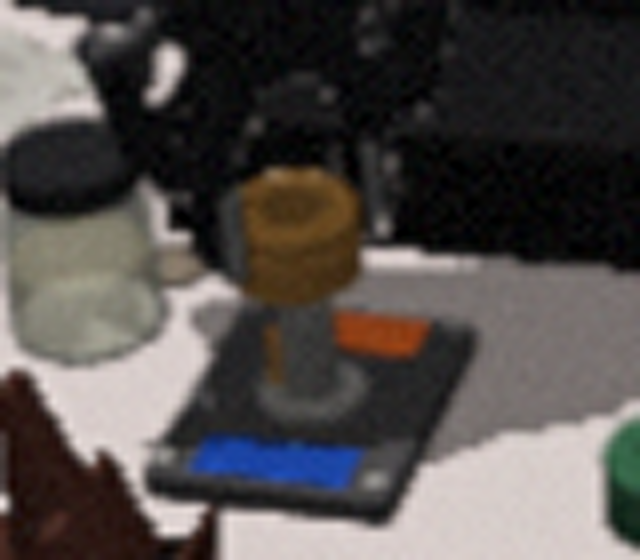

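Aligned; lower in steps watching force.

```bash
python3 -m handwheel '[[0,0,0.3,0,0,0],[0,0,0.3,0,0,0],[0,0,0.3,0,0,0],[0,0,0,0,0,0]]';python3 -m handwheel '[[0,0,0.2,0,0,0],[0,0,0.2,0,0,0],[0,0,0,0,0,0]]'; python3 -c "
from h import *
s=st();delta([.6300,.2553,.021],np.radians(141.9));f=bot.grab_frame('top');crop(f,150,150,250,230,7,'pics/c9.png')"
```

```text
clock: 50.0
position: [0.6298, 0.255, 0.0466]
tool_rot: [-3.14, -0.001, 2.477]
force: [-0.2, 0.2, -0.8]
grip_width: 0.0452
clock: 50.38
position: [0.6301, 0.2551, 0.0371]
tool_rot: [-3.141, -0.0, 2.477]
force: [-0.8, -0.7, -0.7]
grip_width: 0.0451
t 50.38 p [0.6301 0.2551 0.0371] rpy [-3.1412e+00 -2.0000e-04  2.4773e+00] F [-0.8 -0.7 -0.7] w 0.0451
tool shift units [0.007 0.005 0.644] yaw now 2.4773
turn units [-0.0001 -0.      0.0001] deg [-0. -0.  0.]
```

```bash
python3 -m handwheel '[[0,0,0.2,0,0,0],[0,0,0.2,0,0,0],[0,0,0.2,0,0,0],[0,0,0.06,0,0,0],[0,0,0,0,0,0]]';python3 -m handwheel '[[0,0,0.04,0,0,0],[0,0,0,0,0,0]]'
```

```text
clock: 51.05
position: [0.6302, 0.2551, 0.0215]
tool_rot: [-3.141, 0.0, 2.477]
force: [-5.3, -1.9, 11.5]
grip_width: 0.045
clock: 51.3
position: [0.6303, 0.2552, 0.0214]
tool_rot: [3.142, 0.0, 2.477]
force: [-10.7, -4.7, 24.9]
grip_width: 0.0447
```

```bash
python3 -m handwheel '[[0,0,0,0,0,0],[0,0,0,0,0,0],[0,0,0,0,0,0],[0,0,0,0,0,0]]' -0.4; python3 -c "
from h import *
s=st();g=bot.grab_frame('side');crop(g,190,230,270,300,8,'pics/d1.png');f=bot.grab_frame('top');crop(f,150,150,250,230,7,'pics/d2.png')"
python3 -m handwheel '[[0,0,0,0,0,0],[0,0,0,0,0,0],[0,0,0,0,0,0],[0,0,0,0,0,0]]' 1 60
python3 -m handwheel '[[0,0,-0.5,0,0,0],[0,0,-1,0,0,0],[0,0,-1,0,0,0],[0,0,-1,0,0,0],[0,0,-0.8,0,0,0],[0,0,0,0,0,0.0278],[0,0,0,0,0,0.0278],[0,0,0,0,0,0.0278]]'
python3 -m handwheel '[[0,0,0,0,0,0.0278],[0,0,0,0,0,0.0278],[0,0,0,0,0,0.0278],[0,0,0,0,0,0.0278],[0,0,0,0,0,0.0278],[0,0,0,0,0,0.0278],[0,0,0,0,0,0.0278],[0,0,0,0,0,0]]'
python3 -c "
from h import *
s=st();delta([.499,.453,.12],np.radians(42))"
```

```text
clock: 51.8
position: [0.6302, 0.2552, 0.0199]
tool_rot: [-3.141, -0.0, 2.477]
force: [0.1, -0.6, 0.6]
grip_width: 0.0598
t 51.8 p [0.6302 0.2552 0.0199] rpy [-3.1415 -0.      2.4773] F [ 0.1 -0.6  0.6] w 0.0598
clock: 52.4
position: [0.6303, 0.2552, 0.0204]
tool_rot: [3.142, 0.0, 2.477]
force: [-1.5, -0.1, 5.4]
grip_width: 0.045
clock: 53.4
position: [0.6302, 0.2552, 0.1281]
tool_rot: [3.141, -0.0, 1.948]
force: [-0.1, -0.0, -0.3]
grip_width: 0.0453
clock: 54.4
position: [0.63, 0.2556, 0.1277]
tool_rot: [3.142, 0.0, 0.732]
force: [0.3, 0.7, -0.7]
grip_width: 0.0452
t 54.4 p [0.63   0.2556 0.1277] rpy [3.1415e+00 2.0000e-04 7.3200e-01] F [ 0.3  0.7 -0.7] w 0.0452
tool shift units [ 1.38  -9.378  0.309] yaw now 0.732
turn units [ 0.      0.     -0.0002] deg [ 0.   0.  -0.1]
```

View pics/d1.png

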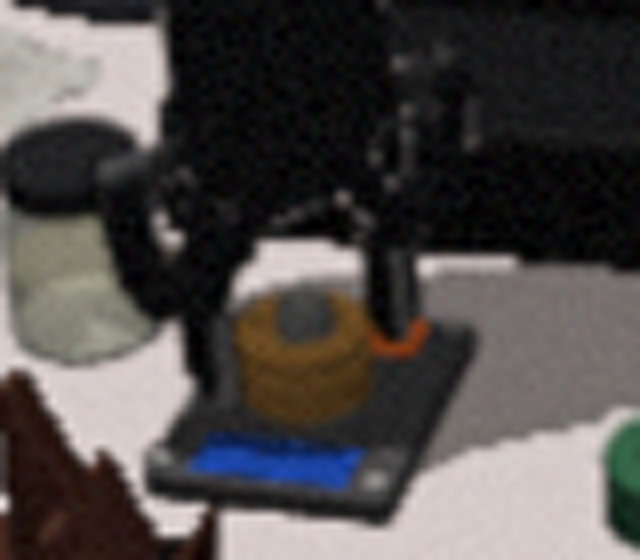

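```bash
python3 -m handwheel '[[0.138,-0.938,0,0,0,0],[0.138,-0.938,0,0,0,0],[0.138,-0.938,0,0,0,0],[0.138,-0.938,0,0,0,0],[0.138,-0.938,0,0,0,0],[0.138,-0.938,0,0,0,0],[0.138,-0.938,0,0,0,0],[0.138,-0.938,0,0,0,0]]'
python3 -m handwheel '[[0.138,-0.938,0.5,0,0,0],[0.138,-0.938,1,0,0,0],[0,0,1,0,0,0],[0,0,0,0,0,0],[0,0,0,0,0,0]]'
python3 -c "
from h import *
s=st();delta([.499,.453,.0085],np.radians(42));g=bot.grab_frame('side');crop(g,200,270,320,360,6,'pics/d3.png')"
```

```text
clock: 55.4
position: [0.5247, 0.4147, 0.1276]
tool_rot: [3.142, 0.0, 0.731]
force: [0.1, 0.1, -0.4]
grip_width: 0.0452
clock: 56.02
position: [0.4997, 0.4527, 0.065]
tool_rot: [3.141, 0.0, 0.73]
force: [0.5, 0.3, -0.4]
grip_width: 0.0453
t 56.02 p [0.4997 0.4527 0.065 ] rpy [3.1411e+00 1.0000e-04 7.3000e-01] F [ 0.5  0.3 -0.4] w 0.0453
tool shift units [-0.013 -0.029  2.261] yaw now 0.73
turn units [ 0.0001  0.     -0.0005] deg [ 0.   0.  -0.2]
```

View pics/d3.png

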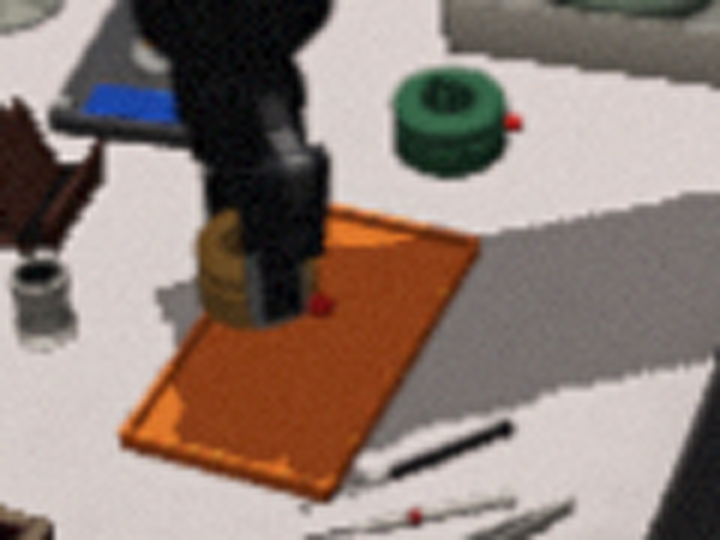

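```bash
python3 -m handwheel '[[0,0,0.8,0,0,0],[0,0,0.8,0,0,0],[0,0,0.5,0,0,0],[0,0,0.16,0,0,0],[0,0,0,0,0,0]]'
python3 -m handwheel '[[0,0,0,0,0,0],[0,0,0,0,0,0],[0,0,0,0,0,0]]' -0.35
python3 -m handwheel '[[0,0,-0.5,0,0,0],[0,0,-1,0,0,0],[0,0,-1,0,0,0],[0,0,-1,0,0,0],[0,0,-1,0,0,0],[0,0,0,0,0,0]]'
python3 -c "
from h import *
s=st();g=bot.grab_frame('side');f=bot.grab_frame('top');crop(g,200,270,320,360,6,'pics/d4.png')
for F in(f,g):
  b=hub('hub_brass',F,(.499,.453),.003); print('brass',b)
  b=hub('hub_green',F,(.489,.265)); print('green',b, redblob(F,(.489,.265),.04))
delta([.489,.2655,.1],np.radians(84))"
```

```text
clock: 56.7
position: [0.4995, 0.4528, 0.0084]
tool_rot: [3.141, 0.0, 0.73]
force: [-0.8, 0.1, -0.5]
grip_width: 0.0451
clock: 57.08
position: [0.4995, 0.453, 0.0087]
tool_rot: [-3.142, -0.0, 0.731]
force: [1.0, 0.7, -0.5]
grip_width: 0.0573
clock: 57.82
position: [0.5003, 0.4535, 0.1238]
tool_rot: [-3.141, -0.004, 0.731]
force: [0.8, -0.4, -0.6]
grip_width: 0.0575
t 57.83 p [0.5003 0.4535 0.1238] rpy [-3.1413 -0.0037  0.7305] F [ 0.8 -0.4 -0.6] w 0.0575
brass (array([0.49994333, 0.45484078]), np.float64(22.47222328186035), np.float32(243.0), 0.66)
green (array([0.48908934, 0.26764564]), np.float64(29.555557250976562), np.float32(283.0), 0.62) (array([0.46627422, 0.24778648, 0.0035    ]), 8)
brass (array([0.49789886, 0.4525123 ]), np.float64(49.80555725097656), np.float32(364.0), 0.86)
green (array([0.48917   , 0.26495955]), np.float64(43.36111068725586), np.float32(288.0), 0.6) (array([0.46448707, 0.24496945, 0.0035    ]), 8)
tool shift units [-5.296  5.303  0.821] yaw now 0.7306
turn units [-0.      0.0002 -0.1171] deg [ -0.    0.1 -42.1]
```

View pics/d4.png

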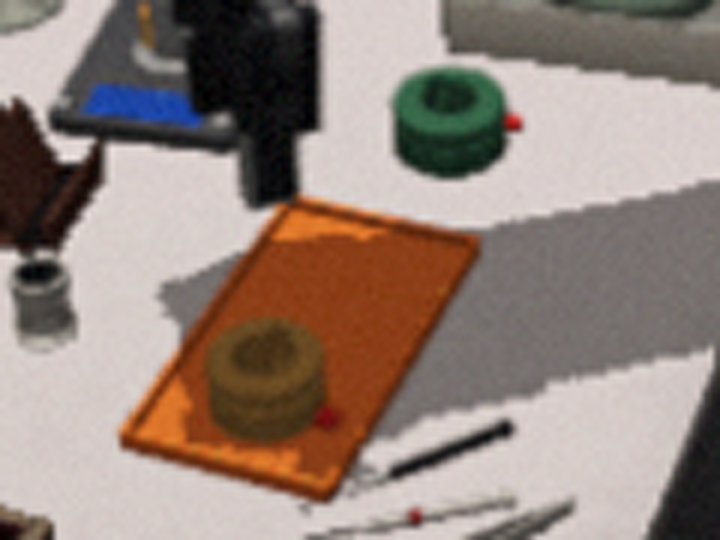

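```bash
python3 -m handwheel '[[-0.885,0.885,0,0,0,0],[-0.885,0.885,0,0,0,0],[-0.885,0.885,0,0,0,0],[-0.885,0.885,0,0,0,0],[-0.885,0.885,0,0,0,0],[-0.885,0.885,0,0,0,0],[0,0,0,0,0,0.0257],[0,0,0,0,0,0.0257]]' -0.8
python3 -m handwheel '[[0,0,0.5,0,0,0.0257],[0,0,1,0,0,0.0257],[0,0,1,0,0,0.0257],[0,0,0,0,0,0],[0,0,0,0,0,0]]'
python3 -c "
from h import *
s=st();delta([.4897,.2657,.005],np.radians(-4.4));g=bot.grab_frame('side');crop(g,230,250,330,330,7,'pics/e1.png')"
```

```text
clock: 59.12
position: [0.4892, 0.2649, 0.1209]
tool_rot: [-3.142, 0.0, 0.401]
force: [0.3, -0.2, -0.9]
grip_width: 0.0768
clock: 59.75
position: [0.4895, 0.2653, 0.0592]
tool_rot: [-3.142, -0.0, -0.073]
force: [-0.5, 0.5, 0.4]
grip_width: 0.077
t 59.75 p [0.4895 0.2653 0.0592] rpy [-3.1416e+00 -4.0000e-04 -7.3200e-02] F [-0.5  0.5  0.4] w 0.077
tool shift units [ 0.008 -0.016  2.167] yaw now -0.0732
turn units [-0.     -0.0001  0.0006] deg [-0.  -0.   0.2]
```

View pics/e1.png

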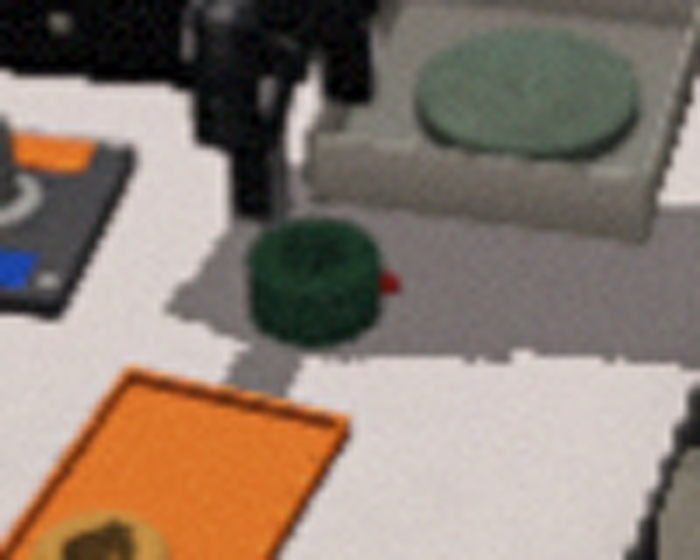

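```bash
python3 -m handwheel '[[0,0,0.8,0,0,0],[0,0,0.8,0,0,0],[0,0,0.4,0,0,0],[0,0,0.16,0,0,0],[0,0,0,0,0,0]]'
python3 -m handwheel '[[0,0,0,0,0,0],[0,0,0,0,0,0],[0,0,0,0,0,0],[0,0,0,0,0,0]]' 1 20
python3 -m handwheel '[[0,0,0,0,0,0],[0,0,0,0,0,0],[0,0,0,0,0,-0.0278],[0,0,0,0,0,-0.0278],[0,0,0,0,0,-0.0278],[0,0,0,0,0,-0.0278],[0,0,0,0,0,-0.0278],[0,0,0,0,0,-0.0278]]' -0.65
python3 -m handwheel '[[0,0,0,0,0,-0.0278],[0,0,0,0,0,-0.0278],[0,0,0,0,0,-0.0276],[0,0,0,0,0,0]]'
python3 -m handwheel '[[0,0,0,0,0,0],[0,0,0,0,0,0],[0,0,0,0,0,0],[0,0,0,0,0,0]]' 1 20
python3 -m handwheel '[[0,0,0,0,0,0],[0,0,0,0,0,0],[0,0,0,0,0,0]]' -0.5
python3 -c "
from h import *
s=st();g=bot.grab_frame('side');print(redblob(g,s['position'],.045));crop(g,230,250,330,330,7,'pics/e2.png')"
```

```text
clock: 60.42
position: [0.4892, 0.2652, 0.0044]
tool_rot: [3.141, 0.0, -0.077]
force: [0.2, -0.1, 0.8]
grip_width: 0.0767
clock: 60.92
position: [0.4894, 0.2656, 0.0051]
tool_rot: [-3.141, -0.001, -0.077]
force: [-1.2, -0.2, 5.5]
grip_width: 0.0513
clock: 61.92
position: [0.4892, 0.2653, 0.0046]
tool_rot: [3.141, 0.0, 0.977]
force: [0.3, 0.4, 0.6]
grip_width: 0.0703
clock: 62.42
position: [0.4893, 0.2652, 0.0046]
tool_rot: [-3.141, -0.0, 1.493]
force: [-0.7, 0.5, 0.5]
grip_width: 0.0706
clock: 62.92
position: [0.4891, 0.2654, 0.0047]
tool_rot: [3.141, 0.0, 1.492]
force: [-1.5, -0.7, 4.3]
grip_width: 0.0511
clock: 63.3
position: [0.4891, 0.2654, 0.0045]
tool_rot: [-3.142, 0.0, 1.494]
force: [0.3, 0.2, 0.2]
grip_width: 0.0642
t 63.3 p [0.4891 0.2654 0.0045] rpy [-3.1416  0.      1.4937] F [0.3 0.2 0.2] w 0.0642
None
```

View pics/e2.png

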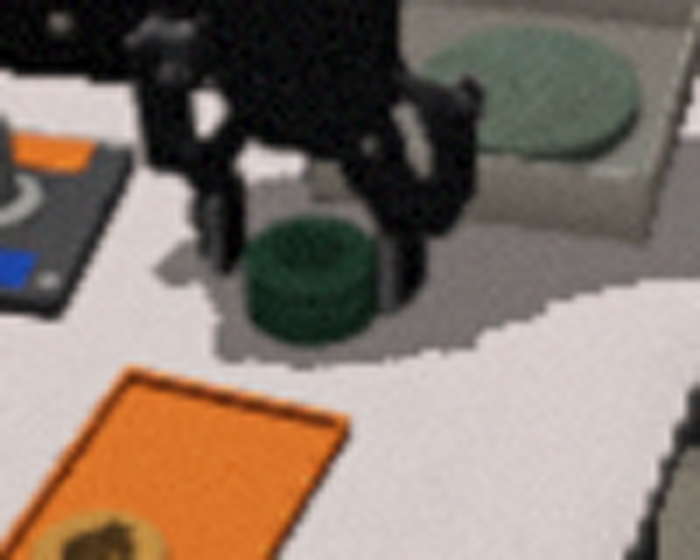

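```bash
python3 -m handwheel '[[0,0,0,0,0,0],[0,0,0,0,0,0],[0,0,0,0,0,0],[0,0,0,0,0,0]]' 1 60
python3 -m handwheel '[[0,0,-1,0,0,0],[0,0,-1,0,0,0],[0,0,-1,0,0,-0.0261],[0,0,-0.8,0,0,-0.0261],[0,0,0,0,0,-0.0261],[0,0,0,0,0,-0.0261],[0,0,0,0,0,-0.0261],[0,0,0,0,0,-0.0261]]'
python3 -m handwheel '[[0,0,0,0,0,0],[0,0,0,0,0,0]]'
python3 -c "
from h import *
s=st();delta([.6299,.2552,.0863],np.radians(142))
f=bot.grab_frame('top');g=bot.grab_frame('side');crop(f,150,150,250,250,6,'pics/e3.png');crop(g,200,200,320,290,6,'pics/e4.png')"
```

```text
clock: 63.85
position: [0.4891, 0.2654, 0.0049]
tool_rot: [3.142, -0.0, 1.494]
force: [-3.3, -1.0, 10.6]
grip_width: 0.0503
clock: 64.85
position: [0.489, 0.2653, 0.0995]
tool_rot: [-3.141, -0.0, 2.483]
force: [0.1, -0.5, -0.7]
grip_width: 0.0501
clock: 65.1
position: [0.4891, 0.2653, 0.0995]
tool_rot: [-3.141, -0.0, 2.474]
force: [-0.9, 0.4, -1.6]
grip_width: 0.05
t 65.1 p [0.4891 0.2653 0.0995] rpy [-3.1414e+00 -1.0000e-04  2.4739e+00] F [-0.9  0.4 -1.6] w 0.05
tool shift units [-4.67   3.171  0.527] yaw now 2.4739
turn units [-0.     -0.     -0.0007] deg [-0.  -0.  -0.3]
```

View pics/e4.png

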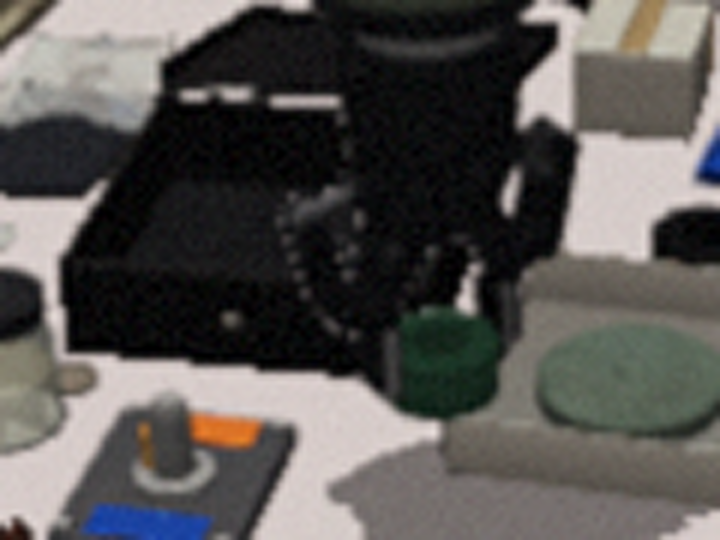

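```bash
python3 -m handwheel '[[-0.934,0.634,0,0,0,0],[-0.934,0.634,0,0,0,0],[-0.934,0.634,0,0,0,0],[-0.934,0.634,0,0,0,0],[-0.934,0.634,0.3,0,0,0],[0,0,0.5,0,0,0],[0,0,0.4,0,0,0],[0,0,0,0,0,0]]'
python3 -m handwheel '[[0,0,0,0,0,0]]'
python3 -c "
from h import *
s=st();delta([.6300,.2552,.0205],np.radians(142));g=bot.grab_frame('side')
crop(g,190,230,270,300,8,'pics/e5.png')
"
```

```text
clock: 66.2
position: [0.6287, 0.2561, 0.0687]
tool_rot: [-3.14, -0.001, 2.478]
force: [-0.1, -0.4, -0.7]
grip_width: 0.0498
clock: 66.32
position: [0.6297, 0.2562, 0.07]
tool_rot: [3.141, 0.0, 2.478]
force: [-0.7, -0.5, -1.7]
grip_width: 0.0501
t 66.33 p [0.6297 0.2562 0.07  ] rpy [3.1413e+00 1.0000e-04 2.4781e+00] F [-0.7 -0.5 -1.7] w 0.0501
tool shift units [-0.033 -0.026  1.98 ] yaw now 2.4781
turn units [ 0.  0. -0.] deg [ 0.  0. -0.]
```

View pics/e5.png

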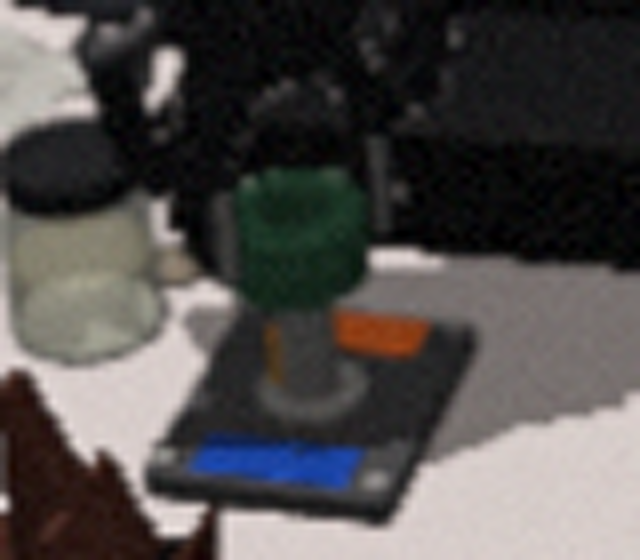

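```bash
python3 -m handwheel '[[-0.03,-0.025,0.3,0,0,0],[0,0,0.3,0,0,0],[0,0,0.3,0,0,0],[0,0,0,0,0,0]]';python3 -m handwheel '[[0,0,0.2,0,0,0],[0,0,0.2,0,0,0],[0,0,0,0,0,0]]'; python3 -c "
from h import *
s=st();delta([.6300,.2553,.0205],np.radians(142))"
```

```text
clock: 66.88
position: [0.6297, 0.2548, 0.0461]
tool_rot: [-3.14, -0.001, 2.478]
force: [-0.5, -0.1, -1.4]
grip_width: 0.0501
clock: 67.25
position: [0.6299, 0.2548, 0.0366]
tool_rot: [-3.141, -0.0, 2.478]
force: [0.5, 0.4, -0.6]
grip_width: 0.0501
t 67.25 p [0.6299 0.2548 0.0366] rpy [-3.1409e+00 -3.0000e-04  2.4780e+00] F [ 0.5  0.4 -0.6] w 0.0501
tool shift units [0.007 0.018 0.642] yaw now 2.478
turn units [-0.0001 -0.     -0.0001] deg [-0. -0. -0.]
```

```bash
python3 -m handwheel '[[0,0,0.2,0,0,0],[0,0,0.2,0,0,0],[0,0,0.2,0,0,0],[0,0,0.06,0,0,0],[0,0,0,0,0,0]]';python3 -m handwheel '[[0,0,0.03,0,0,0],[0,0,0,0,0,0]]'
```

```text
clock: 67.88
position: [0.63, 0.2549, 0.021]
tool_rot: [-3.141, -0.0, 2.478]
force: [-5.0, -0.9, 9.7]
grip_width: 0.0503
clock: 68.12
position: [0.6301, 0.2549, 0.0209]
tool_rot: [-3.141, 0.0, 2.478]
force: [-8.6, -3.5, 21.3]
grip_width: 0.0498
```

```bash
python3 -m handwheel '[[0,0,0,0,0,0],[0,0,0,0,0,0],[0,0,0,0,0,0],[0,0,0,0,0,0]]' -0.45; python3 -c "
from h import *
s=st();g=bot.grab_frame('side');crop(g,190,230,270,300,8,'pics/e6.png')"
python3 -m handwheel '[[0,0,0,0,0,0],[0,0,0,0,0,0],[0,0,0,0,0,0],[0,0,0,0,0,0]]' 1 60
python3 -m handwheel '[[0,0,-0.5,0,0,0],[0,0,-1,0,0,0],[0,0,-1,0,0,0],[0,0,-1,0,0,0],[0,0,-0.5,0,0,0],[0,0,0,0,0,0]]'
python3 -m handwheel '[[0.907,0.097,0,0,0,0],[0.907,0.097,0,0,0,0],[0.907,0.097,0,0,0,0],[0.907,0.097,0,0,0,0],[0.907,0.097,0,0,0,0],[0.907,0.097,0,0,0,0],[0.907,0.097,0.5,0,0,0],[0.907,0.097,1,0,0,0]]'
python3 -m handwheel '[[0,0,0.7,0,0,0],[0,0,0,0,0,0],[0,0,0,0,0,0]]'
python3 -c "
from h import *
s=st();delta([.499,.382,.0085],np.radians(142));g=bot.grab_frame('side');crop(g,200,270,320,360,6,'pics/e7.png')"
```

```text
clock: 68.62
position: [0.6301, 0.2549, 0.0196]
tool_rot: [-3.141, -0.0, 2.478]
force: [-0.1, -0.2, 0.1]
grip_width: 0.0625
t 68.62 p [0.6301 0.2549 0.0196] rpy [-3.1414e+00 -1.0000e-04  2.4779e+00] F [-0.1 -0.2  0.1] w 0.0625
clock: 69.18
position: [0.6302, 0.255, 0.0202]
tool_rot: [3.141, 0.0, 2.478]
force: [-2.1, -0.3, 5.8]
grip_width: 0.0501
clock: 69.92
position: [0.6304, 0.2551, 0.1206]
tool_rot: [3.141, 0.001, 2.478]
force: [0.2, -0.6, -1.8]
grip_width: 0.0504
clock: 70.92
position: [0.4986, 0.3834, 0.0828]
tool_rot: [3.14, 0.0, 2.478]
force: [0.1, -0.0, -2.2]
grip_width: 0.0502
clock: 71.3
position: [0.5, 0.3817, 0.0654]
tool_rot: [3.141, 0.001, 2.477]
force: [-0.6, -0.4, -1.1]
grip_width: 0.0502
t 71.3 p [0.5    0.3817 0.0654] rpy [3.1410e+00 5.0000e-04 2.4769e+00] F [-0.6 -0.4 -1.1] w 0.0502
tool shift units [ 0.039 -0.015  2.277] yaw now 2.4769
turn units [ 0.0001  0.0001 -0.0002] deg [ 0.   0.  -0.1]
```

View pics/e6.png

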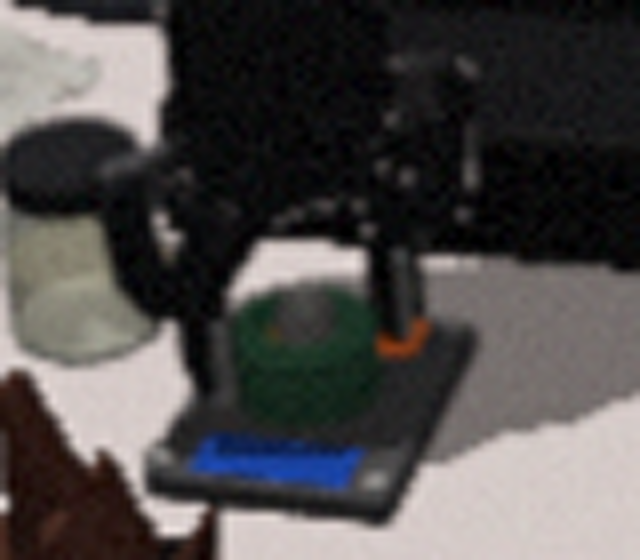

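View pics/e7.png

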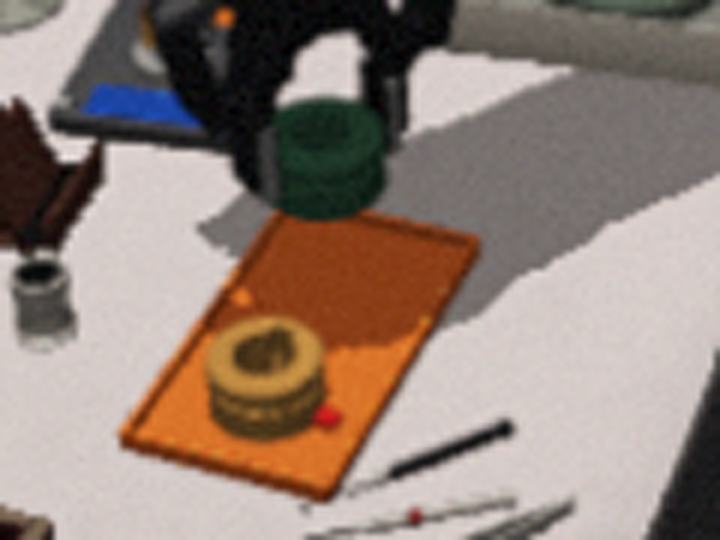

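```bash
python3 -m handwheel '[[0.03,0,0.8,0,0,0],[0,0,0.8,0,0,0],[0,0,0.5,0,0,0],[0,0,0.18,0,0,0],[0,0,0,0,0,0]]'
python3 -m handwheel '[[0,0,0,0,0,0],[0,0,0,0,0,0],[0,0,0,0,0,0]]' -0.4
python3 -m handwheel '[[0,0,-0.5,0,0,0],[0,0,-1,0,0,0],[0,0,-1,0,0,0],[0,0,-1,0,0,0],[0,0,-1,0,0,0],[0,0,0,0,0,0.0286],[0,0,0,0,0,0.0286],[0,0,0,0,0,0]]'
python3 -c "
from h import *
s=st();g=bot.grab_frame('side');f=bot.grab_frame('top');crop(g,200,270,320,360,6,'pics/e8.png')
for F in(f,g):
  b=hub('hub_green',F,(.499,.382),.003); print('green',b)
  b=hub('hub_black',F,(.445,-.013)); print('black',b, redblob(F,(.444,-.013),.045))
print('box',px2w(f,[(273,240),(274,265)],.033))
crop(f,250,190,350,290,6,'pics/e9.png')"
```

```text
clock: 71.97
position: [0.4985, 0.3824, 0.0077]
tool_rot: [-3.141, -0.0, 2.478]
force: [-0.1, 1.0, -1.0]
grip_width: 0.0501
clock: 72.35
position: [0.4987, 0.3825, 0.0079]
tool_rot: [3.141, 0.0, 2.478]
force: [-0.1, -0.1, 0.5]
grip_width: 0.0599
clock: 73.35
position: [0.4986, 0.3827, 0.1212]
tool_rot: [3.141, 0.0, 2.12]
force: [0.1, 0.6, -0.1]
grip_width: 0.0597
t 73.35 p [0.4986 0.3827 0.1212] rpy [3.1408e+00 2.0000e-04 2.1198e+00] F [ 0.1  0.6 -0.1] w 0.0597
green (array([0.49865032, 0.3836555 ]), np.float64(65.55555725097656), np.float32(220.0), 0.78)
black (array([ 0.44355745, -0.01014352]), np.float64(33.22222137451172), np.float32(295.0), 0.6) (array([ 0.41570851, -0.02613443,  0.0035    ]), 9)
green (array([0.49854876, 0.37965158]), np.float64(26.69444465637207), np.float32(373.0), 0.78)
black (array([ 0.44624524, -0.02913019]), np.float64(102.47222137451172), np.float32(154.0), 0.56) (array([ 0.41403852, -0.02754878,  0.0035    ]), 7)
box [[0.47064328 0.03195646 0.033     ]
 [0.39936761 0.02999214 0.033     ]]
```

View pics/e8.png

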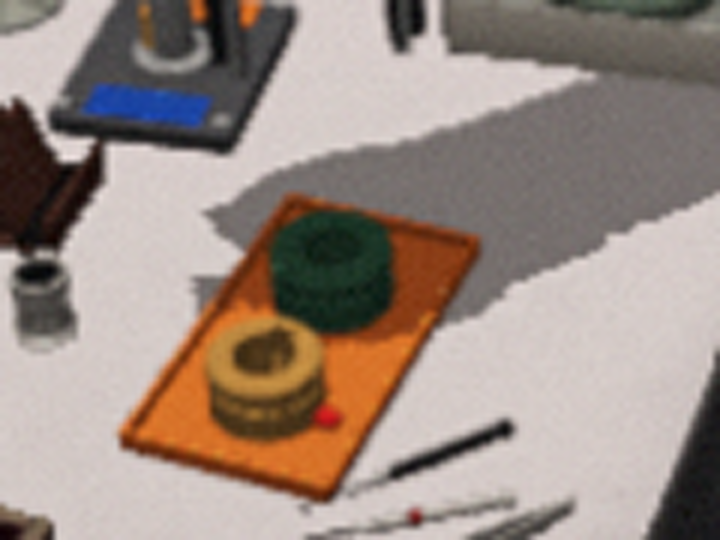

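View pics/e9.png

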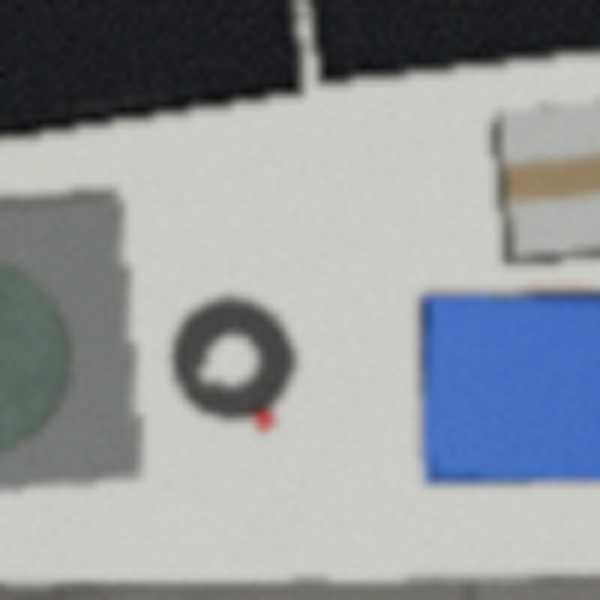

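```bash
python3 -m handwheel '[[0,0,0,0,0,0.0286],[0,0,0,0,0,0.0286],[0,0,0,0,0,0.0286],[0,0,0,0,0,0.0286],[0,0,0,0,0,0.0286],[-0.975,0.21,0,0,0,0],[-0.975,0.21,0,0,0,0],[-0.975,0.21,0,0,0,0]]' -0.85
python3 -m handwheel '[[-0.975,0.21,0,0,0,0],[-0.975,0.21,0,0,0,0],[-0.975,0.21,0,0,0,0],[-0.975,0.21,0,0,0,0],[-0.975,0.21,0,0,0,0],[-0.975,0.21,0,0,0,0],[-0.975,0.21,0,0,0,0],[-0.975,0.21,0,0,0,0]]'
python3 -m handwheel '[[-0.975,0.21,0,0,0,0],[-0.975,0.21,0,0,0,0],[-0.975,0.21,0,0,0,0],[-0.975,0.21,0,0,0,0],[-0.975,0.21,0.5,0,0,0],[0,0,1,0,0,0],[0,0,0,0,0,0]]'
python3 -c "
from h import *
s=st();delta([.444,-.0125,.005],np.radians(70));g=bot.grab_frame('side');crop(g,280,190,360,260,8,'pics/f1.png')"
```

```text
clock: 74.65
position: [0.4881, 0.3076, 0.1203]
tool_rot: [-3.141, 0.0, 1.222]
force: [-0.2, 0.4, -0.4]
grip_width: 0.0792
clock: 75.65
position: [0.4604, 0.1094, 0.1203]
tool_rot: [3.142, -0.0, 1.22]
force: [0.8, -0.1, 0.3]
grip_width: 0.0788
clock: 76.53
position: [0.4424, -0.0133, 0.082]
tool_rot: [-3.139, 0.001, 1.22]
force: [0.1, -0.0, 0.4]
grip_width: 0.079
t 76.53 p [ 0.4424 -0.0133  0.082 ] rpy [-3.1394e+00  1.0000e-03  1.2197e+00] F [ 0.1 -0.   0.4] w 0.079
tool shift units [0.056 0.055 3.079] yaw now 1.2197
turn units [-0.0004  0.0002 -0.0003] deg [-0.1  0.1 -0.1]
```

View pics/f1.png

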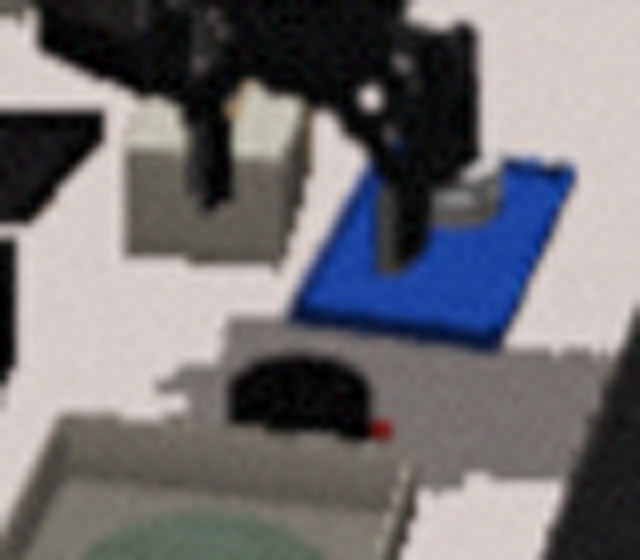

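```bash
python3 -m handwheel '[[0.03,0.03,1,0,0,0],[0,0,1,0,0,0],[0,0,0.8,0,0,0],[0,0,0.28,0,0,0],[0,0,0,0,0,0]]'
python3 -m handwheel '[[0,0,0,0,0,0],[0,0,0,0,0,0],[0,0,0,0,0,0],[0,0,0,0,0,0]]' 1 40
python3 -m handwheel '[[0,0,-1,0,0,0],[0,0,-1,0,0,0],[0,0,0,0,0,0.0278],[0,0,0,0,0,0.0278],[0,0,0,0,0,0.0278],[0,0,0,0,0,0.0278],[0,0,0,0,0,0.0278],[0,0,0,0,0,0.0278]]'
python3 -m handwheel '[[0,0,0,0,0,0.0278],[0.9,0.36,0,0,0,0],[0.9,0.36,0,0,0,0],[0.9,0.36,0,0,0,0],[0,0,0,0,0,0],[0,0,0,0,0,0]]'
python3 -c "
from h import *
s=st();f=bot.grab_frame('top');g=bot.grab_frame('side');delta([.512,-.04,.005],0);crop(g,280,190,360,260,8,'pics/f2.png')"
```

```text
clock: 77.2
position: [0.4446, -0.0122, 0.0063]
tool_rot: [3.141, -0.0, 1.22]
force: [0.1, -0.2, 0.3]
grip_width: 0.079
clock: 77.7
position: [0.4449, -0.0122, 0.0068]
tool_rot: [3.14, -0.001, 1.22]
force: [-1.1, -0.0, 16.3]
grip_width: 0.0555
clock: 78.7
position: [0.4447, -0.012, 0.0564]
tool_rot: [-3.141, -0.001, 0.166]
force: [0.2, 0.1, -0.9]
grip_width: 0.0553
clock: 79.45
position: [0.5113, -0.0391, 0.056]
tool_rot: [-3.141, 0.0, -0.003]
force: [-0.4, -0.2, 0.0]
grip_width: 0.0553
t 79.45 p [ 0.5113 -0.0391  0.056 ] rpy [-3.1412e+00  3.0000e-04 -2.6000e-03] F [-0.4 -0.2  0. ] w 0.0553
tool shift units [0.03  0.04  2.039] yaw now -0.0024
turn units [-0.0001  0.     -0.0004] deg [-0.   0.  -0.1]
```

View pics/f2.png

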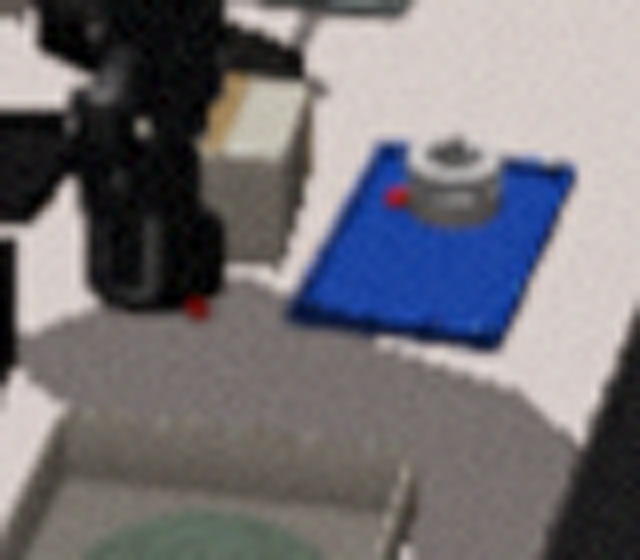

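```bash
python3 -m handwheel '[[0,0,1,0,0,0],[0,0,0.7,0,0,0],[0,0,0.26,0,0,0],[0,0,0,0,0,0],[0,0,0,0,0,0]]'
python3 -m handwheel '[[0,0,0,0,0,0],[0,0,0,0,0,0],[0,0,-0.4,0,0,0],[0,0,-0.6,0,0,0],[0,0,0,0,0,-0.0278],[0,0,0,0,0,-0.0278],[0,0,0,0,0,-0.0278],[0,0,0,0,0,-0.0278]]' -0.8
python3 -m handwheel '[[0,0,0,0,0,-0.0278],[0,0,0,0,0,-0.0278],[0,0,0,0,0,-0.0278],[0,0,0,0,0,-0.0278],[0,0,0,0,0,-0.0276],[0,0,0,0,0,0]]'
python3 -c "
from h import *
s=st();f=bot.grab_frame('top');g=bot.grab_frame('side');delta([.512,-.04,.005],np.pi/2);crop(g,280,190,360,260,8,'pics/f3.png');crop(f,250,180,330,250,8,'pics/f4.png')"
```

```text
clock: 80.18
position: [0.5119, -0.0395, 0.007]
tool_rot: [3.142, -0.0, -0.003]
force: [0.2, 0.2, -0.4]
grip_width: 0.0554
clock: 81.18
position: [0.5122, -0.0396, 0.0329]
tool_rot: [3.141, -0.0, 0.702]
force: [0.5, -0.1, -1.0]
grip_width: 0.0769
clock: 81.92
position: [0.5122, -0.0399, 0.0327]
tool_rot: [3.141, 0.001, 1.567]
force: [-0.7, -0.1, 1.2]
grip_width: 0.0771
t 81.92 p [ 0.5122 -0.0399  0.0327] rpy [3.1407e+00 5.0000e-04 1.5669e+00] F [-0.7 -0.1  1.2] w 0.0771
tool shift units [-0.013 -0.002  1.094] yaw now 1.5637
turn units [ 0.0001  0.0001 -0.0011] deg [ 0.   0.  -0.4]
```

View pics/f3.png

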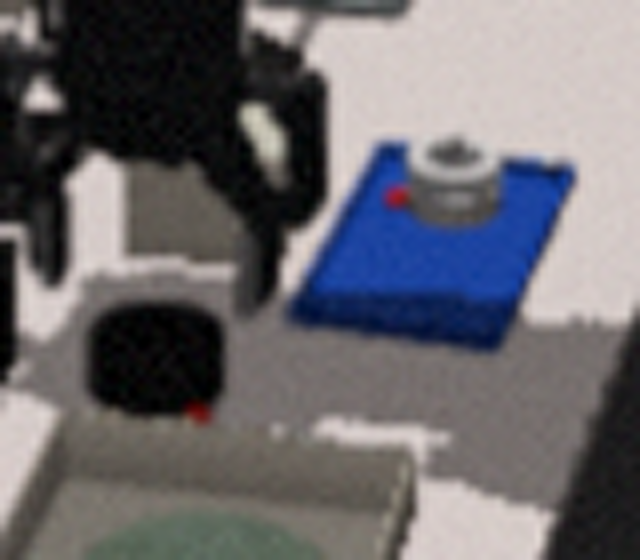

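```bash
python3 -m handwheel '[[0,0,0.7,0,0,0],[0,0,0.37,0,0,0],[0,0,0,0,0,0],[0,0,0,0,0,0]]'
python3 -m handwheel '[[0,0,0,0,0,0],[0,0,0,0,0,0],[0,0,0,0,0,0],[0,0,0,0,0,0]]' 1 20
python3 -m handwheel '[[0,0,0,0,0,0],[0,0,0,0,0,0],[0,0,0,0,0,0]]' -0.6
python3 -c "
from h import *
s=st();f=bot.grab_frame('top');g=bot.grab_frame('side')
for F in(f,g):
  r=redblob(F,s['position'],.048)
  if r:
    d=r[0]-s['position'];print(r,np.degrees(np.arctan2(d[1],d[0])),np.hypot(d[0],d[1]))
crop(g,280,190,360,260,8,'pics/f5.png')"
```

```text
clock: 82.52
position: [0.5119, -0.0394, 0.0047]
tool_rot: [-3.141, 0.0, 1.567]
force: [-2.5, 1.5, 10.8]
grip_width: 0.0764
clock: 83.02
position: [0.5146, -0.0394, 0.006]
tool_rot: [3.136, 0.0, 1.567]
force: [4.2, -0.4, 26.8]
grip_width: 0.0563
clock: 83.4
position: [0.5108, -0.0396, 0.0045]
tool_rot: [-3.14, 0.0, 1.567]
force: [-6.1, 0.3, 10.6]
grip_width: 0.0681
t 83.4 p [ 0.5108 -0.0396  0.0045] rpy [-3.1395e+00  3.0000e-04  1.5669e+00] F [-6.1  0.3 10.6] w 0.0681
(array([ 0.49080938, -0.02140574,  0.0035    ]), 3) 137.80164654208775 0.027031682872865566
```

View pics/f5.png

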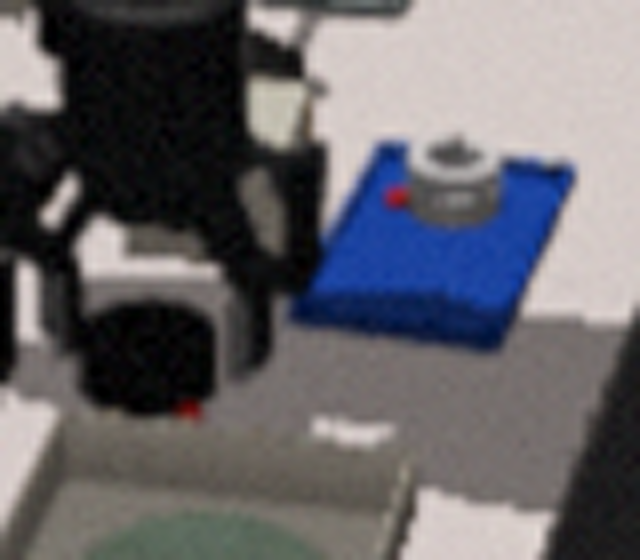

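```bash
python3 -m handwheel '[[0,0,0,0,0,0],[0,0,0,0,0,0],[0,0,0,0,0,0],[0,0,0,0,0,0]]' 1 60
python3 -m handwheel '[[0,-0.1,-0.5,0,0,0],[0,0,-1,0,0,0],[0,0,-1,0,0,0],[0,0,-1,0,0,0],[0,0,0,0,0,0],[0,0,0,0,0,0]]'
python3 -c "
from h import *
s=st();f=bot.grab_frame('top');g=bot.grab_frame('side')
crop(g,260,150,360,250,6,'pics/f6.png');crop(f,250,180,330,250,8,'pics/f7.png')"
```

```text
clock: 84.0
position: [0.5142, -0.0395, 0.0061]
tool_rot: [3.137, 0.0, 1.567]
force: [2.5, -0.7, 32.4]
grip_width: 0.0554
clock: 84.75
position: [0.5089, -0.0393, 0.0918]
tool_rot: [-3.14, 0.0, 1.568]
force: [0.1, 0.1, -1.0]
grip_width: 0.0547
t 84.75 p [ 0.5089 -0.0393  0.0918] rpy [-3.1405  0.      1.5679] F [ 0.1  0.1 -1. ] w 0.0547
```

View pics/f6.png

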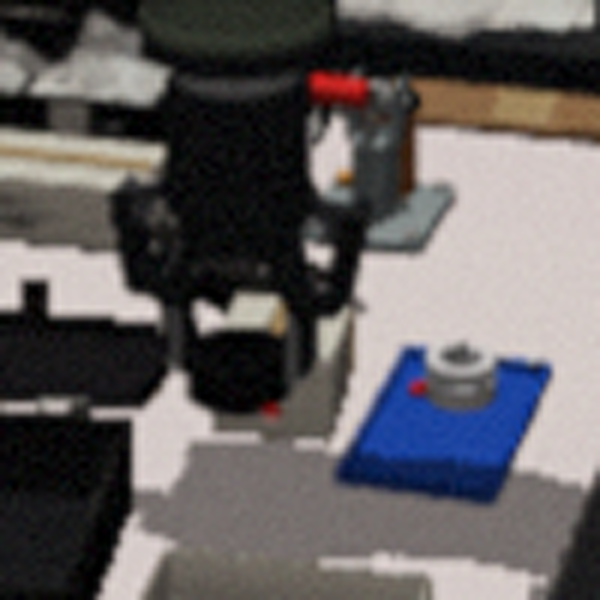

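```bash
python3 -m handwheel '[[0,0,-0.6,0,0,0.0289],[0,0,-0.6,0,0,0.0289],[0,0,0,0,0,0.0289],[0,0,0,0,0,0.0289],[1,-0.352,0,0,0,0],[1,-0.352,0,0,0,0],[1,-0.352,0,0,0,0],[1,-0.352,0,0,0,0]]'
python3 -m handwheel '[[1,-0.352,0,0,0,0],[1,-0.352,0,0,0,0],[1,-0.352,0,0,0,0],[1,-0.352,0,0,0,0],[1,-0.352,0,0,0,0],[1,-0.352,0,0,0,0],[1,-0.352,0,0,0,0],[1,-0.352,0,0,0,0]]'
python3 -m handwheel '[[0,0,0.6,0,0,0],[0,0,0.6,0,0,0],[0,0,0.2,0,0,0],[0,0,0,0,0,0]]'
cat >> h.py <<'E'
def ptr(F,c,zb):
    "pointer angle for a held hub: centre c, underside zb"
    P=F["pixels"].astype(int); ex=np.clip(P[...,2]-np.maximum(P[...,0],P[...,1])-35,0,None).astype(float)
    vv,uu=np.nonzero(ex>10); w=px2w(F,np.c_[uu,vv],zb+.003); d=w[:,:2]-np.array(c[:2]); r=np.hypot(*d.T)
    k=(r<.045)&(r>.018); 
    if not k.any(): return None
    e=ex[vv,uu][k]; m=(w[k,:2]*e[:,None]).sum(0)/e.sum(); d=m-np.array(c[:2])
    return m,np.hypot(*d),np.degrees(np.arctan2(d[1],d[0])),k.sum()
E
python3 -c "
from h import *
s=st();g=bot.grab_frame('side');print(ptr(g,s['position'],s['position'][2]-.006))
delta([.63,.2551,.0215],np.radians(48.2));crop(g,190,210,270,300,8,'pics/f8.png')"
```

```text
clock: 85.85
position: [0.5496, 0.0593, 0.1216]
tool_rot: [-3.141, 0.001, 0.842]
force: [-0.1, -0.2, -1.7]
grip_width: 0.0546
clock: 86.85
position: [0.6305, 0.2558, 0.1218]
tool_rot: [-3.141, 0.001, 0.842]
force: [-0.0, -0.5, -0.7]
grip_width: 0.0547
clock: 87.35
position: [0.6303, 0.2541, 0.0872]
tool_rot: [-3.141, 0.001, 0.841]
force: [0.1, 0.6, 0.3]
grip_width: 0.0548
t 87.35 p [0.6303 0.2541 0.0872] rpy [-3.1415e+00  8.0000e-04  8.4110e-01] F [0.1 0.6 0.3] w 0.0548
(array([0.62647316, 0.28612761]), np.float64(0.03228359444792777), np.float64(96.84490821965773), np.int64(10))
tool shift units [ 0.01  -0.04   2.648] yaw now 0.8412
turn units [ 0.  0. -0.] deg [ 0.  0. -0.]
```

View pics/f8.png

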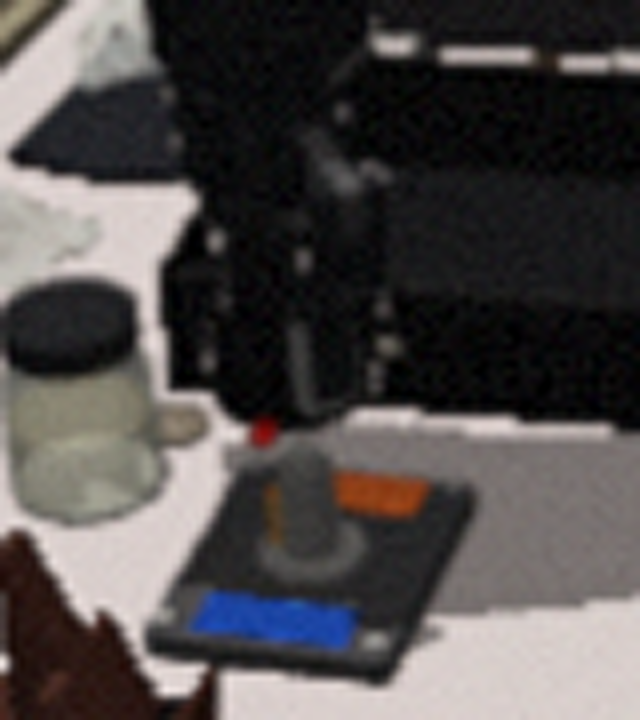

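```bash
python3 -m handwheel '[[0.01,-0.04,0.5,0,0,0],[0,0,0.4,0,0,0],[0,0,0.3,0,0,0],[0,0,0.3,0,0,0],[0,0,0,0,0,0]]';python3 -m handwheel '[[0,0,0.2,0,0,0],[0,0,0.2,0,0,0],[0,0,0,0,0,0]]'; python3 -c "
from h import *
s=st();delta([.6300,.2551,.0205],np.radians(48.2))"
```

```text
clock: 88.02
position: [0.6296, 0.2554, 0.0494]
tool_rot: [-3.141, 0.001, 0.842]
force: [-0.2, 0.2, 0.1]
grip_width: 0.0552
clock: 88.4
position: [0.6297, 0.2555, 0.0396]
tool_rot: [-3.141, 0.0, 0.842]
force: [0.2, -0.4, -0.1]
grip_width: 0.0551
t 88.4 p [0.6297 0.2555 0.0396] rpy [-3.1414e+00  5.0000e-04  8.4180e-01] F [ 0.2 -0.4 -0.1] w 0.0551
tool shift units [-0.003  0.021  0.764] yaw now 0.8418
turn units [-0.      0.0001  0.0001] deg [-0.  0.  0.]
```

```bash
python3 -m handwheel '[[0,0.01,0.2,0,0,0],[0,0,0.2,0,0,0],[0,0,0.2,0,0,0],[0,0,0,0,0,0]]';python3 -m handwheel '[[0,0,0.08,0,0,0],[0,0,0.06,0,0,0],[0,0,0,0,0,0]]'
```

```text
clock: 88.9
position: [0.6298, 0.2553, 0.0245]
tool_rot: [-3.141, 0.001, 0.842]
force: [0.2, 0.8, -1.0]
grip_width: 0.055
clock: 89.28
position: [0.6302, 0.2554, 0.0224]
tool_rot: [3.142, -0.0, 0.842]
force: [-5.2, -2.1, 11.4]
grip_width: 0.0547
```

```bash
python3 -m handwheel '[[0,0,0.04,0,0,0],[0,0,0,0,0,0]]'
python3 -m handwheel '[[0,0,0,0,0,0],[0,0,0,0,0,0],[0,0,0,0,0,0],[0,0,0,0,0,0]]' -0.6; python3 -c "
from h import *
s=st();g=bot.grab_frame('side');crop(g,190,210,270,300,8,'pics/g1.png')"
python3 -m handwheel '[[0,0,0,0,0,0],[0,0,0,0,0,0],[0,0,0,0,0,0],[0,0,0,0,0,0]]' 1 60
```

```text
clock: 89.52
position: [0.6303, 0.2555, 0.0223]
tool_rot: [-3.142, -0.001, 0.842]
force: [-10.8, -3.4, 26.0]
grip_width: 0.0549
clock: 90.02
position: [0.63, 0.2554, 0.0204]
tool_rot: [-3.142, 0.0, 0.842]
force: [0.4, 1.3, 0.2]
grip_width: 0.0681
t 90.03 p [0.63   0.2554 0.0204] rpy [-3.1416e+00  2.0000e-04  8.4180e-01] F [0.4 1.3 0.2] w 0.0681
clock: 90.58
position: [0.6301, 0.2554, 0.021]
tool_rot: [-3.142, -0.0, 0.842]
force: [-2.6, -0.6, 7.6]
grip_width: 0.0552
```

View pics/g1.png

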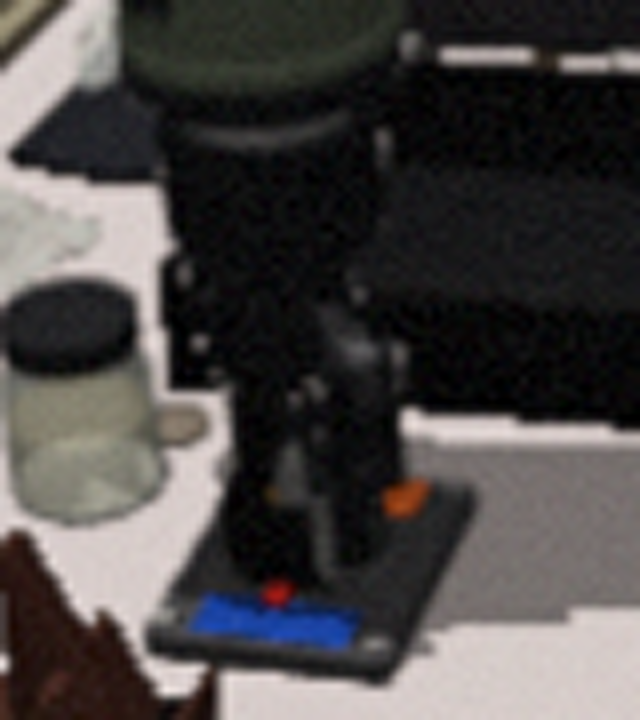

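```bash
python3 -m handwheel '[[0,0,-0.5,0,0,0],[0,0,-1,0,0,0],[0,0,-1,0,0,0],[0,0,-1,0,0,0],[0,0,-0.8,0,0,0],[0,0,0,0,0,-0.0283],[0,0,0,0,0,-0.0283],[0,0,0,0,0,-0.0283]]'
python3 -m handwheel '[[0,0,0,0,0,-0.0283],[0,0,0,0,0,-0.0283],[0,0,0,0,0,-0.0283],[0,0,0,0,0,-0.0283],[0,0,0,0,0,-0.0283],[0,0,0,0,0,-0.0286],[0,0,0,0,0,0]]'
python3 -c "
from h import *
s=st();delta([.43,-.142,.06],np.radians(140));f=bot.grab_frame('top');r=bot.trace(f,'tray_blue');print(plate(f,r[0],.01))"
```

```text
clock: 91.58
position: [0.63, 0.2554, 0.1285]
tool_rot: [3.141, 0.0, 1.381]
force: [0.5, -0.7, -1.7]
grip_width: 0.0548
clock: 92.45
position: [0.6302, 0.255, 0.1283]
tool_rot: [3.142, -0.0, 2.443]
force: [-0.2, -0.7, -0.7]
grip_width: 0.0551
t 92.45 p [0.6302 0.255  0.1283] rpy [ 3.1416e+00 -1.0000e-04  2.4426e+00] F [-0.2 -0.7 -0.7] w 0.0551
tool shift units [ -4.089 -17.31    2.732] yaw now 2.4426
turn units [ 0.     -0.     -0.0001] deg [ 0. -0. -0.]
(0.42836312866210935, -0.18332185363769532, 92.30431365966797, 160.51971435546875, 0.7312538027763367)
```

```bash
python3 -m handwheel '[[-0.232,-0.967,0,0,0,0],[-0.232,-0.967,0,0,0,0],[-0.232,-0.967,0,0,0,0],[-0.232,-0.967,0,0,0,0],[-0.232,-0.967,0,0,0,0],[-0.232,-0.967,0,0,0,0],[-0.232,-0.967,0,0,0,0],[-0.232,-0.967,0,0,0,0]]'
python3 -m handwheel '[[-0.232,-0.967,0,0,0,0],[-0.232,-0.967,0,0,0,0],[-0.232,-0.967,0,0,0,0],[-0.232,-0.967,0,0,0,0],[-0.232,-0.967,0,0,0,0],[-0.232,-0.967,0,0,0,0],[-0.232,-0.967,0,0,0,0],[-0.232,-0.967,0,0,0,0]]'
python3 -m handwheel '[[-0.232,-0.967,0.5,0,0,0],[-0.232,-0.967,1,0,0,0],[0,0,1,0,0,0],[0,0,0,0,0,0],[0,0,0,0,0,0]]'
python3 -c "
from h import *
s=st();g=bot.grab_frame('side');delta([.43,-.145,.0085],np.radians(140));crop(g,280,170,360,250,7,'pics/g2.png')"
```

```text
clock: 93.55
position: [0.5411, 0.0767, 0.1282]
tool_rot: [3.142, 0.0, 2.44]
force: [0.3, 0.5, -0.2]
grip_width: 0.0547
clock: 94.55
position: [0.4524, -0.1014, 0.1283]
tool_rot: [3.142, 0.0, 2.44]
force: [1.1, -0.7, -0.6]
grip_width: 0.055
clock: 95.18
position: [0.4311, -0.145, 0.0663]
tool_rot: [3.141, 0.001, 2.443]
force: [0.4, -0.3, -0.3]
grip_width: 0.0554
t 95.17 p [ 0.4311 -0.145   0.0663] rpy [3.1413e+00 7.0000e-04 2.4430e+00] F [ 0.4 -0.3 -0.3] w 0.0554
tool shift units [ 0.041 -0.031  2.32 ] yaw now 2.4434
turn units [ 0.0001  0.0002 -0.    ] deg [ 0.   0.1 -0. ]
```

View pics/g2.png

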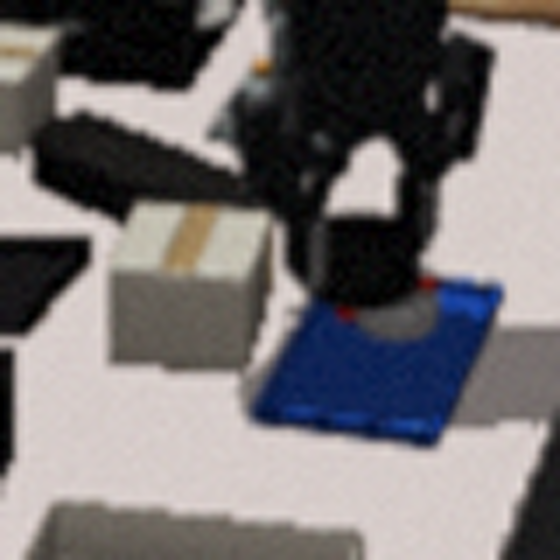

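```bash
python3 -m handwheel '[[0,0,0.8,0,0,0],[0,0,0.8,0,0,0],[0,0,0.5,0,0,0],[0,0,0.2,0,0,0],[0,0,0,0,0,0]]'
python3 -m handwheel '[[0,0,0,0,0,0],[0,0,0,0,0,0],[0,0,0,0,0,0]]' -0.5
python3 -m handwheel '[[0,0,-0.5,0,0,0],[0,0,-1,0,0,0],[0,0,-1,0,0,0],[0,0,-1,0,0,0],[0,0,-1,0,0,0],[0,0,-1,0,0,0],[0,0,0,0,0,0]]'
python3 -c "
from h import *
s=st();g=bot.grab_frame('side');f=bot.grab_frame('top')
for F in(f,g):
  for n,x in(('hub_black',(.43,-.145)),('hub_silver',(.4286,-.2205)),('hub_brass',(.4995,.453)),('hub_green',(.4987,.3825))):
    print(n,hub(n,F,x,.003))
crop(g,200,150,370,360,3,'pics/g3.png')"
```

```text
clock: 95.85
position: [0.4308, -0.1452, 0.0084]
tool_rot: [3.142, 0.0, 2.444]
force: [0.4, -0.3, -0.2]
grip_width: 0.0547
clock: 96.22
position: [0.4307, -0.1452, 0.0082]
tool_rot: [3.141, 0.0, 2.444]
force: [0.2, -0.0, 0.7]
grip_width: 0.0638
clock: 97.1
position: [0.4313, -0.1455, 0.1477]
tool_rot: [3.14, 0.003, 2.444]
force: [0.3, -0.5, -0.0]
grip_width: 0.0643
t 97.1 p [ 0.4313 -0.1455  0.1477] rpy [3.1403 0.0032 2.4438] F [ 0.3 -0.5 -0. ] w 0.0643
hub_black None
hub_silver None
hub_brass (array([0.50023102, 0.45472069]), np.float64(22.91666603088379), np.float32(241.0), 0.75)
hub_green (array([0.50096334, 0.38268853]), np.float64(28.47222137451172), np.float32(264.0), 0.61)
hub_black (array([ 0.43069917, -0.14920919]), np.float64(22.66666603088379), np.float32(214.0), 0.63)
hub_silver (array([ 0.43193885, -0.22452328]), np.float64(35.47222137451172), np.float32(104.0), 0.44)
hub_brass (array([0.49699   , 0.45358471]), np.float64(65.41666412353516), np.float32(332.0), 0.79)
hub_green (array([0.49761513, 0.38250416]), np.float64(26.52777862548828), np.float32(384.0), 0.91)
```

View pics/g3.png

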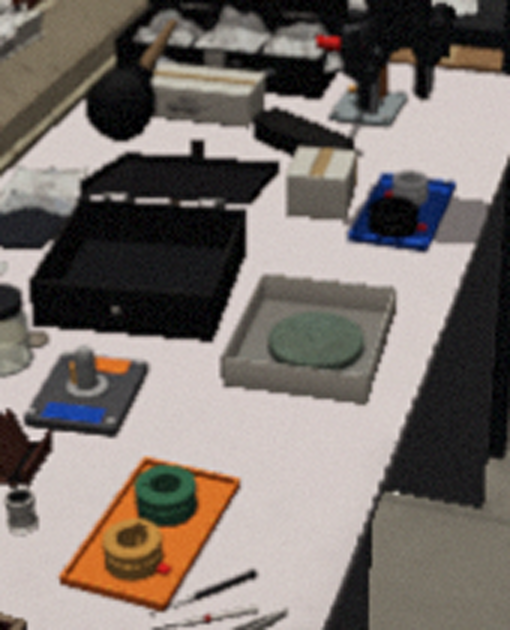

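```bash
python3 -m handwheel '[[0,1,0,0,0,0],[0,1,0,0,0,0],[0,1,0,0,0,0],[0.4,1,0,0,0,0],[0.8,1,0,0,0,0],[0.8,1,0,0,0,0],[0.8,0.6,0,0,0,0],[0,0,0,0,0,0]]'
python3 -c "
from h import *
s=st();g=bot.grab_frame('side');f=bot.grab_frame('top')
for n,x in(('hub_black',(.43,-.145)),('hub_silver',(.4286,-.2205))):
    print(n,hub(n,f,x,.003))
for n in ('tray_blue','tray_orange'):
  r=bot.trace(f,n);print(n,plate(f,r[0],.01))
crop(f,300,170,470,290,4,'pics/g4.png');crop(g,280,140,380,250,6,'pics/g5.png')"
```

```text
clock: 98.6
position: [0.4826, 0.0279, 0.1454]
tool_rot: [3.142, -0.001, 2.447]
force: [0.6, 0.3, 0.2]
grip_width: 0.0642
t 98.6 p [0.4826 0.0279 0.1454] rpy [ 3.1415e+00 -5.0000e-04  2.4470e+00] F [0.6 0.3 0.2] w 0.0642
hub_black (array([ 0.43132788, -0.14401695]), np.float64(26.75), np.float32(322.0), 0.56)
hub_silver (array([ 0.43056909, -0.21745498]), np.float64(23.38888931274414), np.float32(177.0), 0.7)
tray_blue (0.42958218383789065, -0.18320806884765625, 89.89606475830078, 159.5460205078125, 1.01126229763031)
tray_orange (0.4989383544921875, 0.41382986450195314, 168.09017944335938, 97.94815826416016, 89.59324645996094)
```

View pics/g4.png

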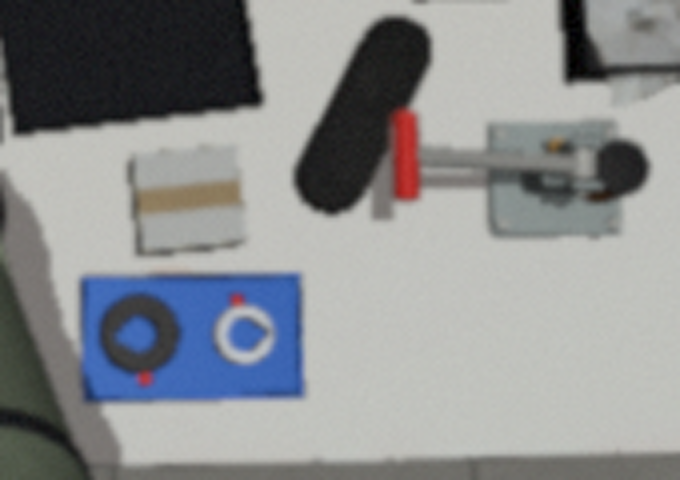

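View pics/g5.png

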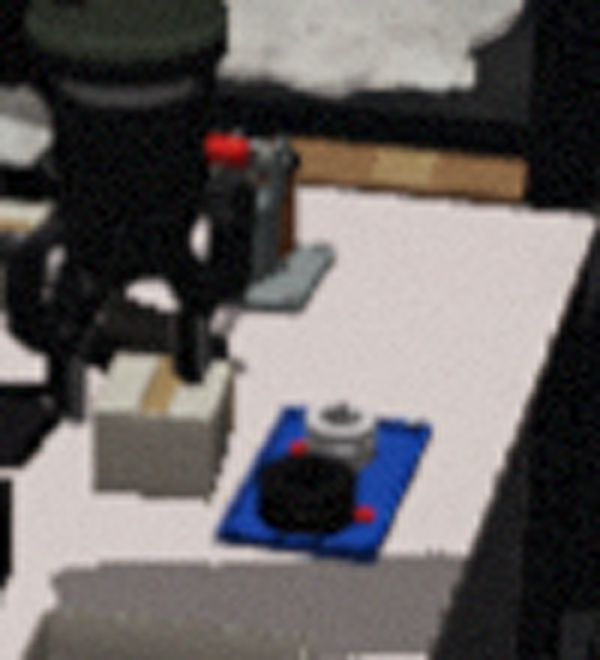

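```bash
python3 -c "
from workcell import bot
print(bot.job_done())"
```

```text
the job is handed in; nothing more can be done
None
```

I pumped the lever three full strokes and tested all four hubs in order: silver, brass, green, black. The job was handed in at about 99 s; it reports no verdict, so what follows rests on my own checks.

- **Lever:** each stroke was pressed to about 0.63 rad, and the arm was lifted clear each time. A picture after the second stroke showed the lever back up, and so did the final ones.
- **Hubs:** each one stopped firmly on the boss at about 20–26 N and then stood free when I let go. The silver and black pointers showed over blue. The brass and green pointers faced away from the camera, so I placed those two in orange from the way they were turned and the task text.
- **Final check:** the last pictures show silver and black flat in the blue tray, and brass and green flat in the orange one. All are within about 4 cm of the tray's centre along its length and a few mm across it. The hand was open and 14 cm up, touching nothing. The loupe and jar looked undisturbed by eye, but I did not measure them again at the end.

**What did not go cleanly:**
- **Brass knocked aside:** it was found about 3 cm away from where it started, so I located it again before gripping.
- **Light contact with the black case:** while I re-gripped the black hub at a set-down spot, a finger seems to have leaned lightly on the open case. The tool read up to about 32 N, part of it from gripping.
- **Camera differences:** the two cameras disagreed by 2–7 mm on some positions. I relied on the positions measured by the gripper instead.

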